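# Fetch the tea strainer from the blocked drawer

### The job

The tea strainer lies in the drawer of the low wooden drawer unit, but a tea glass, a salt shaker and a spice jar stand in front of the drawer, so it opens no further. Stand all three on the wooden board, pull the drawer out and set the strainer level on the empty saucer with its bowl in the middle; then push the drawer fully shut and put the glass, the shaker and the jar back upright, each exactly where it stood at the start. Do not knock any of the three over.

Things in the scene. Friction and masses are not known exactly. Their poses are not given: they have to be found in the camera images.
- tea_glass: The clear, empty tea glass (tulip shape) that stands on the worktop in front of the drawer, 58 mm in diameter at the rim, narrower below, 90 mm high, upright. Grip it 30 to 60 mm above its foot. Origin: centre of its underside, z up. Another glass that stands on a saucer on top of the unit is not part of the job.
- salt_shaker: Glass salt shaker (white contents) with a white perforated screw cap, standing in front of the drawer: 42 mm in diameter, cap 36 mm, 80 mm high. Origin: centre of its underside, z up. The similar shaker with grey contents farther back on the worktop is not part of the job.
- spice_jar: Spice jar with a flat black screw cap, standing on the worktop in front of the drawer: 43 mm in diameter, cap 40 mm, 96 mm high. Origin: centre of its underside, z up. The two jars on top of the unit are not part of the job. Glass, shaker and jar stand in a row across the drawer's front, about 88 mm apart, in any order.
- strainer: Steel tea strainer, upright in the drawer, bowl in the gap, handle pointing back under the unit's top. 64 x 114 x 29 mm. Origin on its underside; bowl (60 mm across, 25 mm high, flat foot 42 mm) centred 25 mm along own +y; handle 10 mm wide, 5 mm thick, its upper face 29 mm above the underside, from 6 to 57 mm along own -y: grip it across x.
- drawer_unit: Low wooden drawer unit, fixed, 240 mm deep (x), 270 mm wide (y), 96 mm high with its top. Origin: centre of its underside; own -x is the drawer's way out; the shut drawer's front face lies 120 mm from the origin along -x, the top's front edge 107 mm. Saucer, glass and spice jars stand on its rear half.
- drawer_unit_drawer0 (a joint): How far the drawer is out, in m: 0 shut, 0.165 at most; it stands about 0.073 open at the start. Light to slide (about 1 N) and stays where it is left. Inside it is 228 mm wide, its floor 22 mm above the worktop, its sides reach 68 mm above the worktop. The strainer comes out freely from about 0.13 on.
- drawer_unit_drawer0_handle (a point): Middle of the drawer's steel bar handle: a round bar 11 mm thick, 120 mm long across the unit (along y), 52 mm above the worktop, 35 mm in front of the drawer's face (29 mm clear behind the bar). Axes as those of the unit.
- board: Plain light wooden board, fixed, 175 x 165 x 14 mm, the side place for the three. Origin: centre of its underside.
- saucer: The empty saucer on the worktop (white with a red rim pattern), 109 mm in diameter, rim 14 mm high, its flat middle 62 mm wide and 5 mm above the worktop. Origin: centre of its underside. The saucer on the unit, under a glass, is not part of the job.

How it is judged (in metres and radians):
On the way, in this order (a step that is already met when the one before it is completed fails the run):
1. glass, shaker and jar all stand upright on the board (x of tea_glass in the frame of board between -0.0875 and 0.0875 m and y of tea_glass in the frame of board between -0.0825 and 0.0825 m and z of tea_glass in the frame of board between 0.008 and 0.022 m and angle between each of tea_glass, salt_shaker, spice_jar's own z axis and vertical below 0.15 rad and x of salt_shaker in the frame of board between -0.0875 and 0.0875 m and y of salt_shaker in the frame of board between -0.0825 and 0.0825 m and z of salt_shaker in the frame of board between 0.008 and 0.022 m and x of spice_jar in the frame of board between -0.0875 and 0.0875 m and y of spice_jar in the frame of board between -0.0825 and 0.0825 m and z of spice_jar in the frame of board between 0.008 and 0.022 m), for 0.2 s.
2. the strainer rests level on the empty saucer, bowl in the middle (x of saucer in the frame of strainer between -0.015 and 0.015 m and y of saucer in the frame of strainer between 0.01 and 0.04 m and z of strainer in the frame of saucer between -0.002 and 0.015 m and angle between strainer's own z axis and vertical below 0.2 rad), for 0.2 s.
At the end, for the whole second after the job is handed in: The strainer rests level on the empty saucer, its bowl's centre within 15 mm of the saucer's centre each way; the drawer is shut to within 8 mm; glass, shaker and jar stand upright, each within 15 mm of where it stood at the start; all at rest (all of step 2 and value of joint drawer_unit_drawer0 below 0.008 m and distance of each of tea_glass, salt_shaker, spice_jar from where it was at the start of the episode below 0.015 m and angle between each of tea_glass, salt_shaker, spice_jar's own z axis and vertical below 0.1 rad and linear speed of each of tea_glass, salt_shaker, spice_jar, strainer, saucer below 0.02 m/s); the robot touches nothing.
It fails at once if the tea glass is knocked over (leans more than 0.6 rad) (angle between tea_glass's own z axis and vertical above 0.6 rad).
It fails at once if the salt shaker is knocked over (leans more than 0.6 rad) (angle between salt_shaker's own z axis and vertical above 0.6 rad).
It fails at once if the spice jar is knocked over (leans more than 0.6 rad) (angle between spice_jar's own z axis and vertical above 0.6 rad).
It also fails if it takes over 152 s, if anything falls off the work surface, if the arm or the gripper's body presses on something with over 40 N, if the wrist force passes 120 N, or if a joint passes its speed limit or range.

### The arm

A 6-joint arm with a two-finger parallel gripper is mounted at the origin on a cart in front of the work surface, level with it; the furniture and walls round the work are solid. World frame = base frame: x ahead of the robot, y to its left, z up, the work surface at z = 0. Lengths are in m, angles in degrees, forces in N, time in s.
With the tool pointing down it reaches from about 0.25 to 0.85 m from the base axis. Payload 12.5 kg.
Tool frame: the origin (TCP) lies midway between the tips of the shut fingers; the grasp point (between the pads) lies 19 mm behind it (robot.tcp_to_grasp is the distance from the TCP to the grasp point, in m); z points along the fingers, y is the line along which they close (so a half turn about z gives the same grasp; the last joint's range is limited). The gripper opens to 93 mm and grips with 3 to 60 N. Pads are 15 mm wide; open, the fingers measure 128 mm over their backs; the gripper's body (75 mm by 188 mm) begins 65 mm behind the grasp point.
Start: joints at [72.216, 20.094, 94.641, -0, 65.266, -4.847], TCP at [0.123, 0.536, 0.219] pointing down, gripper open.
Joint ranges: [-157.81, 157.81], [-45, 120.19], [0.68, 151.7], [-89.99, 269.99], [4.06, 180], [-164.3, 164.3]. Speed limits (degrees/s): [127.2, 127.2, 159.86, 180, 180, 180].

### API

Orientations are given as [roll, pitch, yaw] about the fixed x, y, z axes, in that order (R = Rz(yaw) Ry(pitch) Rx(roll)).
In Python, from workcell import robot gives the robot as it stands.
- The arm moves only by the tool apply_moves, never from a script. Its argument "targets" is a list of rows, each a list of 7 numbers: the shift along the tool's x, y, z each as a share of 0.2 m, from -1 to 1, then the turn, a rotation vector about the tool's x, y, z each as a share of 180 degrees, from -1 to 1, then the opening, from 0 (shut) to 1 (fully open). A call has 1 to 10 rows; each row is the pose to reach, as a shift and turn from the pose commanded when the call began, along the tool's axes at that moment, turning the shorter way round; what a row does not reach only later rows make up. A row lasts 1/10 s, in which the tool goes at most 50 mm and 8.59 degrees, less where a joint would pass 70% of its speed; a pose out of reach is approached as far as the arm can. A call with a number of a shift or a turn outside -1 to 1 is refused whole. A call with a gripper value outside its range is refused whole. The fingers move at their own pace and stop on an object; "newtons" is the grip in N (left out, the last holds). Time passes only in rows, so rows that repeat a pose let the fingers close. It gives the time, the measured TCP pose, the force, the opening and the grip force at its end, in the units of the state.
- robot.sense(): the state, without advancing time (a new reading comes with each control period).
- robot.capture(name): name is "side" or "top"; returns a dict with "frame" (400x640x3 uint8, red, green, blue), "fx", "fy", "cx", "cy" (pixels), "xyz" and "attitude" of the camera in the world. Camera axes: x right, y down, z forward; pixel columns grow to the right and rows downward; lengths in m; the calibration is good to about 2 mm. A picture is of the moment at which its call begins. There is no depth.
- robot.hand_in(): hands the job in; it is judged then, once.
Trained networks look in the newest picture that a camera, given by its name, has taken for a name from the list of things; names that differ only in an ending like _2 or _b are one class to them, and where a whole thing is asked for, a point or a joint stands for the part that bears it (a point fixed in the world has none). Each returns a list of dicts, best first, with "score" (0 to 1); they miss things now and then, are a little off and sometimes report something else, mostly with a low value. They report only what shows in the picture. A call takes as long as a camera call.
- robot.cut_out(query, camera): "region" (400x640 bool, what is visible of it).
- robot.place_of(query, camera): "at" ([x, y, z] in m, in world coordinates, good to about 4 mm: a listed point, or the origin of a listed thing).
The state is a dict: "time": time; "q": joint angles; "qd": joint speeds; "joint_torque": joint torques, N m; "ee_pos": TCP position; "tcp_rot": TCP orientation; "contact_force": force on the tool from outside, world axes, zero at the start; "wrist_torque": the same for the moment, N m; "opening": finger opening in m; "grip_force": force on a finger pad.
Only numpy, scipy, OpenCV 4.12 (cv2) and the standard library are available. Lean on these libraries where they do the work, as an engineer would, in place of code of your own. Each camera call takes 0.05 s, during which the arm holds its last target. There are 200 camera calls.

## Working session

There is one attempt and no reset: what is moved stays moved. The work goes in short steps, Python scripts to look and compute and a tool call to move; the robot and the scene stay as the last step left them, time stands still between calls to the robot, and variables do not carry over. Pictures are saved under pics/ and viewed, at most 14 in all, crops included, and the job is handed in when it is done.

Besides the shell and the picture viewer there is one more tool, called as name([rows], argument=value, ...), one row to a line, values as JSON. apply_moves: Moves the arm, as the interface text tells. Its arguments: {"type":"object","properties":{"targets":{"type":"array"},"newtons":{"type":"number"}},"required":["targets"]}

```bash
mkdir -p pics; ls; cat > h.py <<'E'
import numpy as np, cv2
from workcell import robot
from scipy.spatial.transform import Rotation as R
def snap(cam,name=None):
    c=robot.capture(cam)
    if name: cv2.imwrite(f'pics/{name}.png',c['frame'][:,:,::-1])
    return c
E
python3 - <<'E'
from h import *
s=robot.sense(); print({k:np.round(v,3) for k,v in s.items()})
for cam in ['side','top']:
    c=snap(cam,cam+'0'); print(cam,c['fx'],c['cx'],c['cy'],c['xyz'],c['attitude'])
    for q in ['tea_glass','salt_shaker','spice_jar','strainer','drawer_unit','drawer_unit_drawer0_handle','board','saucer']:
        try: print(q,[(np.round(d['at'],4).tolist(),round(d['score'],2)) for d in robot.place_of(q,cam)])
        except Exception as e: print(q,e)
print(robot.sense()['time'])
E
```

```text
pics
{'time': np.float64(0.0), 'q': array([ 7.2215e+01,  2.0124e+01,  9.4678e+01, -1.0000e-03,  6.5263e+01,
       -4.8480e+00]), 'qd': array([ 0.012, -0.025, -0.011, -0.085, -0.   ,  0.025]), 'joint_torque': array([-1.0000e-03, -4.9733e+01, -2.8524e+01,  7.0000e-02,  2.6000e-02,
       -0.0000e+00]), 'ee_pos': array([0.123, 0.536, 0.218]), 'tcp_rot': array([-1.79935e+02, -4.00000e-03,  1.67064e+02]), 'contact_force': array([-0.295, -0.009, -0.443]), 'wrist_torque': array([ 0.013, -0.019, -0.039]), 'grip_force': np.float64(0.0), 'opening': np.float64(0.093)}
side 402.06661980525257 326.33916863085625 197.88006116621625 [0.36485761 0.69086608 0.71371568] [-130.38403856    0.9845327  -160.43869692]
tea_glass [([0.4881, 0.3015, -0.0002], 0.62)]
salt_shaker [([0.4702, 0.1271, 0.0017], 0.65)]
spice_jar [([0.4848, 0.207, 0.0008], 0.98)]
strainer [([0.6485, 0.2182, 0.0224], 0.6)]
drawer_unit [([0.7614, 0.1872, 0.0013], 0.94)]
drawer_unit_drawer0_handle [([0.5293, 0.205, 0.0491], 0.81)]
board [([0.5299, -0.3569, 0.0015], 0.56)]
saucer [([0.5152, -0.1446, 0.003], 0.81), ([0.474, 0.1224, -0.0013], 0.72)]
top 457.96596613939306 319.16890227691374 195.46449297373098 [ 0.37605609 -0.0111687   1.43210381] [-170.63878784   -1.30866967  -88.70972541]
tea_glass [([0.4835, 0.3014, 0.0003], 0.77)]
salt_shaker [([0.4779, 0.1249, 0.0002], 0.54)]
spice_jar [([0.4822, 0.2096, -0.0025], 0.54)]
strainer [([0.6504, 0.2138, 0.021], 0.7)]
drawer_unit [([0.7598, 0.1836, -0.0021], 0.95)]
drawer_unit_drawer0_handle [([0.5308, 0.1991, 0.0514], 0.79), ([0.7546, 0.1841, 0.0013], 0.66)]
board [([0.4886, 0.3024, -0.0036], 0.7), ([0.5279, -0.358, -0.0045], 0.67)]
saucer [([0.5157, -0.1464, 0.003], 0.74)]
0.9
```

View pics/side0.png

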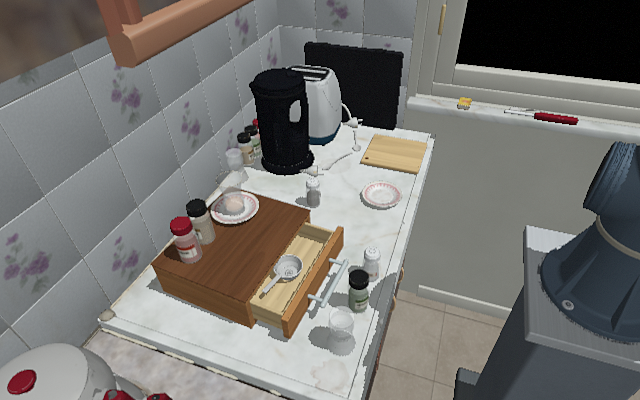

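View pics/top0.png

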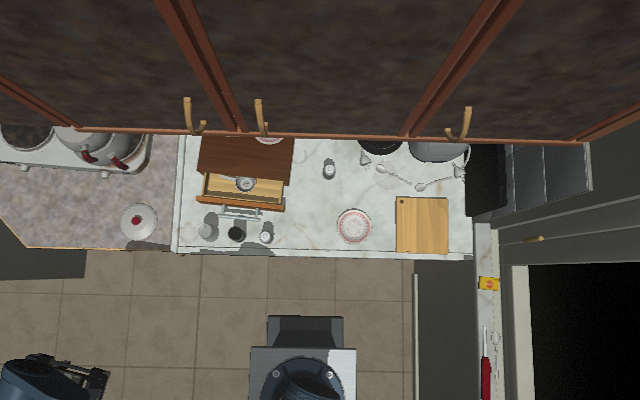

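The networks and the pictures agree: in the side view the glass is at (341,325), the jar at (359,290) and the shaker at (371,263), all in front of the drawer. The strainer is at (285,270), the empty saucer at (381,194) and the board at (395,154). I'll refine these positions from the masks in both views.

```bash
cat >> h.py <<'E'
from scipy.optimize import least_squares
def proj(c,P):
    Rc=R.from_euler('xyz',c['attitude'],degrees=True).as_matrix()
    p=(np.atleast_2d(P)-c['xyz'])@Rc
    return np.c_[c['fx']*p[:,0]/p[:,2]+c['cx'],c['fy']*p[:,1]/p[:,2]+c['cy']]
def hullcen(c,P):
    h=cv2.convexHull(proj(c,P).astype(np.float32)); m=cv2.moments(h)
    return np.array([m['m10'],m['m01']])/m['m00']
a=np.linspace(0,2*np.pi,40,endpoint=False)
def cyl(*zr): return np.vstack([np.c_[r*np.cos(a),r*np.sin(a),z+0*a] for z,r in zr])
M={'tea_glass':cyl((0,.022),(.045,.021),(.09,.029)),'salt_shaker':cyl((0,.021),(.06,.021),(.08,.018)),
   'spice_jar':cyl((0,.0215),(.08,.0215),(.096,.02)),'saucer':cyl((0,.03),(.014,.0545)),
   'board':np.array([[x,y,z] for x in(-.0875,.0875) for y in(-.0825,.0825) for z in(0,.014)])}
def hullmask(c,P):
    m=np.zeros((400,640),np.uint8); cv2.fillConvexPoly(m,cv2.convexHull(np.round(proj(c,P)).astype(np.int32)),1); return m>0
def masks(q,near,tol=25):
    """mask per camera closest to where the thing should show"""
    out=[]
    for cam in('side','top'):
        c=robot.capture(cam); u=hullcen(c,M[q]+near); best=None
        for d in robot.cut_out(q,cam):
            r=d['region'].astype(np.uint8)
            if r.sum()<10: continue
            m=cv2.moments(r,True); cen=np.array([m['m10'],m['m01']])/m['m00']; e=np.linalg.norm(cen-u)
            if e<tol and (best is None or e<best[0]): best=(e,cen,r>0,d['score'])
        out.append((c,best))
    return out
def locate(q,near):
    ms=masks(q,near)
    f=lambda p:np.concatenate([hullcen(c,M[q]+p)-b[1] for c,b in ms if b])
    s=least_squares(f,near); 
    iou=[round(float((hullmask(c,M[q]+s.x)&b[2]).sum()/(hullmask(c,M[q]+s.x)|b[2]).sum()),2) for c,b in ms if b]
    f2=lambda p:f(np.r_[p,0]); s2=least_squares(f2,near[:2])
    return np.round(s.x,4),np.round(s2.x,4),np.round(f2(s2.x),1),iou
E
python3 - <<'E'
from h import *
for q,n in [('tea_glass',[.4858,.3015,0]),('spice_jar',[.4835,.2083,0]),('salt_shaker',[.474,.126,0]),('saucer',[.5155,-.1455,0]),('board',[.529,-.3575,0])]:
    print(q,*locate(q,np.array(n)))
for cam in('side','top'):
    c=robot.capture(cam)
    for q in('drawer_unit_drawer0_handle','strainer'):
        d=robot.cut_out(q,cam); print(cam,q,[(x['score'],x['region'].sum(),[ (v.min(),v.max()) for v in np.nonzero(x['region'])]) for x in d])
    P=[robot.place_of(q,cam)[0]['at'] for q in('drawer_unit','drawer_unit_drawer0_handle','strainer')]; print(np.round(P,4).tolist())
    im=c['frame'].copy()
    # overlay unit top outline and bar
    for yaw,col in((-4,(0,255,0)),):
        Rz=R.from_euler('z',yaw,degrees=True).as_matrix(); o=np.array([.7605,.1854,0])
        B=np.array([[-.107,-.135,.096],[-.107,.135,.096],[.12,.135,.096],[.12,-.135,.096]])@Rz.T+o
        H=np.array([[-.228,-.06,.052],[-.228,.06,.052]])@Rz.T+o
        cv2.polylines(im,[np.round(proj(c,B)).astype(np.int32)],True,col); cv2.polylines(im,[np.round(proj(c,H)).astype(np.int32)],False,col)
    bx=np.array([[x,y,.014] for x,y in((-.0875,-.0825),(.0875,-.0825),(.0875,.0825),(-.0875,.0825))])+[.529,-.3575,0]
    cv2.polylines(im,[np.round(proj(c,bx)).astype(np.int32)],True,(0,0,255))
    cr=im[110:390,130:450] if cam=='side' else im[120:270,180:480]
    cv2.imwrite(f'pics/ov_{cam}.png',cv2.resize(cr,None,fx=2 if cam=='side' else 2.6,fy=2 if cam=='side' else 2.6,interpolation=cv2.INTER_CUBIC)[:,:,::-1])
E
```

```text
tea_glass [ 0.4874  0.2953 -0.0268] [0.4846 0.3044] [ 0.7 -3.  -4.9 -1. ] [0.81, 0.81]
spice_jar [0.4808 0.208  0.0008] [0.4809 0.2074] [0. 0.] [0.86]
salt_shaker [0.4749 0.1206 0.0005] [0.4749 0.1203] [ 0.3 -0.  -0.1 -0.3] [0.68, 0.76]
saucer [ 5.152e-01 -1.484e-01 -2.000e-04] [ 0.515  -0.1484] [-0.1 -0.1 -0.   0.1] [0.94, 0.92]
board [ 0.5251 -0.3635 -0.0016] [ 0.5255 -0.3622] [ 0.3  0.1 -0.  -0.3] [0.93, 0.93]
side drawer_unit_drawer0_handle [(0.97, np.int64(5422), [(np.int64(223), np.int64(338)), (np.int64(250), np.int64(348))])]
side strainer [(0.96, np.int64(680), [(np.int64(253), np.int64(291)), (np.int64(263), np.int64(302))]), (0.62, np.int64(15066), [(np.int64(190), np.int64(337)), (np.int64(151), np.int64(347))])]
[[0.7623, 0.1854, 0.0007], [0.5289, 0.2025, 0.0514], [0.6467, 0.2202, 0.0204]]
top drawer_unit_drawer0_handle [(0.65, np.int64(2399), [(np.int64(173), np.int64(221)), (np.int64(196), np.int64(284))])]
top strainer [(0.8, np.int64(345), [(np.int64(174), np.int64(191)), (np.int64(220), np.int64(255))])]
[[0.7559, 0.1813, -0.0006], [0.5323, 0.1994, 0.0507], [0.6509, 0.2138, 0.0187]]
```

View pics/ov_side.png

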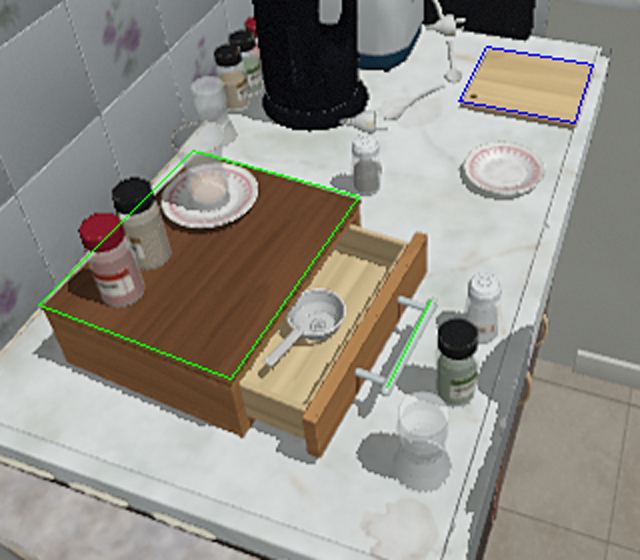

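View pics/ov_top.png

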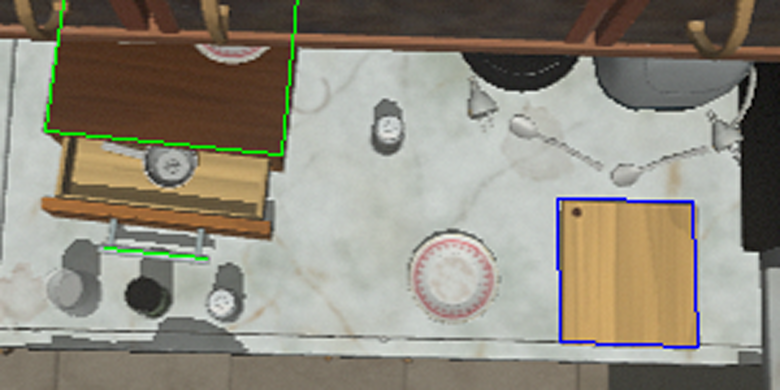

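The overlays sit well on the unit and the board. The strainer's handle points obliquely, about (-65,-18) px from the bowl in the top crop. The glass mask is doubtful because of the shadow, so I'll zoom in on the row in both views.

```bash
python3 - <<'E'
from h import *
def draw(im,c,P,o,k,col):
    for i in range(0,len(P),40):
        p=(proj(c,P[i:i+40])-o+.5)*k-.5
        cv2.polylines(im,[np.round(p).astype(np.int32)],True,col)
out=[]
for cam,(u,v) in(('side',(315,245)),('top',(188,205))):
    c=robot.capture(cam); k=5; w,h=(80,115) if cam=='side' else (80,60)
    im=cv2.resize(c['frame'][v:v+h,u:u+w],None,fx=k,fy=k,interpolation=cv2.INTER_CUBIC)
    for q,p in(('tea_glass',[.487,.2975,0]),('spice_jar',[.481,.2078,0]),('salt_shaker',[.4749,.1205,0])):
        draw(im,c,M[q]+p,np.array([u,v]),k,(255,0,0))
    out.append(im)
H=max(i.shape[0] for i in out)
cv2.imwrite('pics/row.png',np.hstack([cv2.copyMakeBorder(i,0,H-i.shape[0],0,0,0) for i in out])[:,:,::-1])
E
```

```text
(no output)
```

View pics/row.png

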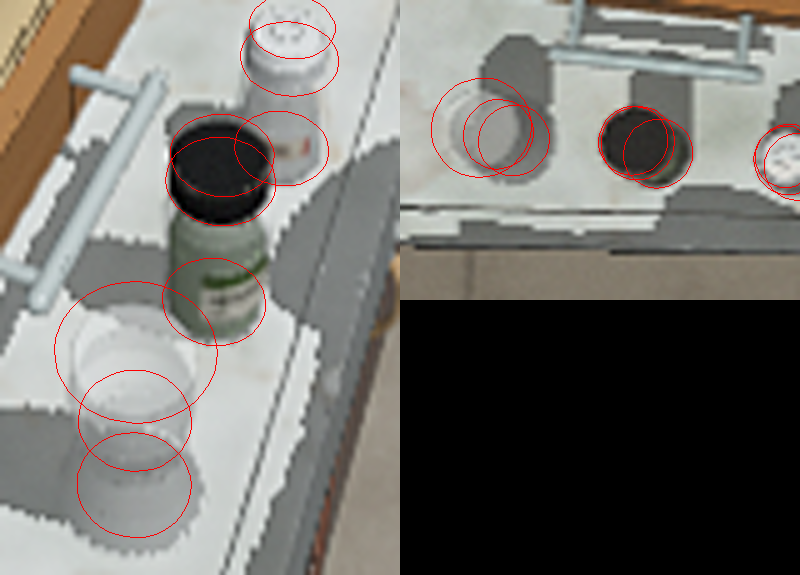

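The drawn circles fit the jar and the shaker. The glass rim shows smaller than I drew it, so I'll look closer with the contrast raised.

```bash
python3 - <<'E'
from h import *
out=[]
for cam,(u,v) in(('side',(322,295)),('top',(188,212))):
    c=robot.capture(cam); k=11 if cam=='side' else 11; w,h=(36,64) if cam=='side' else (36,36)
    g=c['frame'][v:v+h,u:u+w]; g=np.clip((g.astype(float)-90)*1.6,0,255).astype(np.uint8)
    im=cv2.resize(g,None,fx=k,fy=k,interpolation=cv2.INTER_CUBIC)[:590]
    for d in robot.cut_out('tea_glass',cam)[:1]:
        r=cv2.resize(d['region'][v:v+h,u:u+w].astype(np.uint8),None,fx=k,fy=k,interpolation=cv2.INTER_NEAREST)[:590]
        cs,_=cv2.findContours(r,0,1); cv2.drawContours(im,cs,-1,(0,0,255))
    out.append(im)
H=max(i.shape[0] for i in out)
cv2.imwrite('pics/glass.png',np.hstack([cv2.copyMakeBorder(i,0,H-i.shape[0],0,0,0) for i in out])[:,:,::-1])
E
```

```text
(no output)
```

View pics/glass.png

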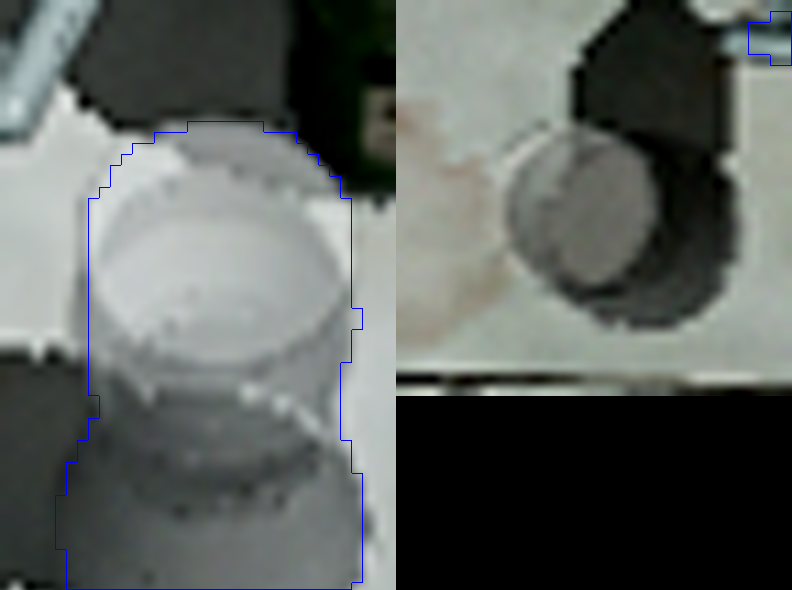

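```bash
cat >> h.py <<'E'
def tri(px,cs,x0=(.5,.2,.05)):
    f=lambda p:np.concatenate([proj(c,p)[0]-u for c,u in zip(cs,px)])
    s=least_squares(f,x0); return np.round(s.x,4),np.round(s.fun,1)
E
python3 - <<'E'
from h import *
cs=[robot.capture(c) for c in('side','top')]
print('rim',tri([(341.5,317.1),(204.9,230.6)],cs))
for p in([.486,.3,.0],[.486,.3,.09]):
    for r in(.021,.029):
        h=[proj(c,cyl((p[2],r))+[p[0],p[1],0]) for c in cs]; print(p,r,[(np.round(x.min(0),1).tolist(),np.round(x.max(0),1).tolist()) for x in h])
for cam in('side','top'):
    d=robot.cut_out('tea_glass',cam); print(cam,[(round(x['score'],2),[(v.min(),v.max()) for v in np.nonzero(x['region'])]) for x in d])
    print([(np.round(x['at'],4),x['score']) for x in robot.place_of('tea_glass',cam)])
E
```

```text
rim (array([0.4872, 0.2965, 0.0803]), array([ 0.2,  0. , -0. , -0.3]))
[0.486, 0.3, 0.0] 0.021 [([330.5, 332.7], [352.3, 352.9]), ([202.7, 226.1], [216.3, 239.6])]
[0.486, 0.3, 0.0] 0.029 [([326.3, 329.1], [356.5, 356.9]), ([200.1, 223.6], [218.8, 242.2])]
[0.486, 0.3, 0.09] 0.021 [([330.0, 305.8], [353.6, 326.4]), ([195.7, 223.2], [210.1, 237.5])]
[0.486, 0.3, 0.09] 0.029 [([325.5, 302.1], [358.1, 330.5]), ([192.9, 220.4], [212.9, 240.3])]
side [(0.68, [(np.int64(306), np.int64(357)), (np.int64(326), np.int64(355))])]
[(array([0.489 , 0.2965, 0.0017]), 0.7)]
top [(0.78, [(np.int64(223), np.int64(242)), (np.int64(196), np.int64(219))])]
[(array([0.4856, 0.302 , 0.0017]), 0.63)]
```

apply_moves([
  [-0.2, 0, 0, 0, 0, -0.025, 0.8],
  [-0.4, 0, 0, 0, 0, -0.0497, 0.8],
  [-0.6, 0, 0, 0, 0, -0.0497, 0.8],
  [-0.8, 0, 0, 0, 0, -0.0497, 0.8],
  [-1, 0, 0, 0, 0, -0.0497, 0.8],
  [-1, 0, 0, 0, 0, -0.0497, 0.8],
], newtons=12)

```text
time: 3.7
ee_pos: [0.3218, 0.4901, 0.2185]
tcp_rot: [180.0, 0.0, 175.8]
contact_force: [-0.5, 0.2, -0.5]
opening: 0.0748
grip_force: 0.0
```

```bash
cat >> h.py <<'E'
def plan(*wps,start=None):
    s=robot.sense(); p=np.array(s['ee_pos'] if start is None else start,float)
    print('t',round(float(s['time']),2),'at',np.round(s['ee_pos'],4),np.round(s['tcp_rot'],2),'open',round(float(s['opening']),4))
    r,pi,y=np.radians(s['tcp_rot']); T=R.from_euler('xyz',[r,pi,y]).as_matrix()
    for w in wps:
        d=(np.array(w)-p)@T/.2; n=int(np.ceil(abs(d).max()-.005)) or 1
        print(w,'->',n,'x',np.round(d/n,3).tolist(),'min rows/call',int(np.ceil(np.linalg.norm(d/n)*4))); p=np.array(w)
E
python3 - <<'E'
from h import *
plan([.4867,.2975,.17],[.4867,.2975,.027],[.4867,.2975,.19],[.470,-.362,.19],[.470,-.362,.0435])
E
```

```text
t 3.7 at [0.3218 0.4901 0.2185] [1.800e+02 5.000e-02 1.758e+02] open 0.0748
[0.4867, 0.2975, 0.17] -> 1 x [-0.893, -0.9, 0.243] min rows/call 6
[0.4867, 0.2975, 0.027] -> 1 x [0.001, -0.0, 0.715] min rows/call 3
[0.4867, 0.2975, 0.19] -> 1 x [-0.001, 0.0, -0.815] min rows/call 4
[0.47, -0.362, 0.19] -> 4 x [-0.04, -0.824, 0.0] min rows/call 4
[0.47, -0.362, 0.0435] -> 1 x [0.001, -0.0, 0.732] min rows/call 3
```

apply_moves([
  [-0.15, -0.15, 0.04, 0, 0, 0, 0.8],
  [-0.3, -0.3, 0.08, 0, 0, 0, 0.8],
  [-0.45, -0.45, 0.12, 0, 0, 0, 0.8],
  [-0.6, -0.6, 0.16, 0, 0, 0, 0.8],
  [-0.75, -0.75, 0.2, 0, 0, 0, 0.8],
  [-0.893, -0.9, 0.243, 0, 0, 0, 0.8],
  [-0.893, -0.9, 0.243, 0, 0, 0, 0.8],
  [-0.893, -0.9, 0.243, 0, 0, 0, 0.8],
])

```text
time: 4.5
ee_pos: [0.4835, 0.2992, 0.1699]
tcp_rot: [-180.0, -0.0, 175.9]
contact_force: [-1.0, -0.0, 0.4]
opening: 0.0743
grip_force: 0.0
```

```bash
python3 - <<'E'
from h import *
plan([.4867,.2975,.17])
c=snap('side'); i=cv2.resize(c['frame'][170:370,240:440],None,fx=3,fy=3,interpolation=cv2.INTER_CUBIC); cv2.imwrite('pics/a1.png',i[:,:,::-1])
E
```

```text
t 4.5 at [0.4835 0.2992 0.1699] [-1.8000e+02 -3.0000e-02  1.7593e+02] open 0.0743
[0.4867, 0.2975, 0.17] -> 1 x [-0.017, -0.007, -0.0] min rows/call 1
```

View pics/a1.png

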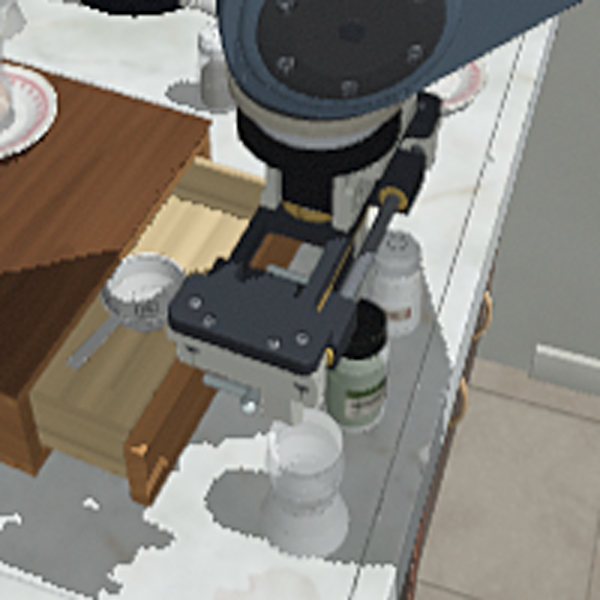

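The glass stands free below the gripper at crop (308,490), about (343,333) in the full picture. Its upper part is narrow and its base is wider. Both fingers clear the jar.

apply_moves([
  [-0.017, -0.007, 0.1, 0, 0, 0, 0.8],
  [-0.017, -0.007, 0.25, 0, 0, 0, 0.8],
  [-0.017, -0.007, 0.4, 0, 0, 0, 0.8],
  [-0.017, -0.007, 0.55, 0, 0, 0, 0.8],
  [-0.017, -0.007, 0.65, 0, 0, 0, 0.8],
  [-0.017, -0.007, 0.715, 0, 0, 0, 0.8],
  [-0.017, -0.007, 0.715, 0, 0, 0, 0.8],
])

```text
time: 5.25
ee_pos: [0.4857, 0.2983, 0.026]
tcp_rot: [-179.9, -0.1, 176.1]
contact_force: [-0.1, -0.4, -0.1]
opening: 0.0743
grip_force: 0.0
```

```bash
python3 - <<'E'
from h import *
plan([.4867,.2975,.027]); print(robot.sense()['contact_force'])
c=snap('side'); i=cv2.resize(c['frame'][230:370,260:440],None,fx=4,fy=4,interpolation=cv2.INTER_CUBIC); cv2.imwrite('pics/a2.png',i[:,:,::-1])
E
```

```text
t 5.25 at [0.4857 0.2983 0.026 ] [-1.7994e+02 -1.0000e-01  1.7609e+02] open 0.0743
[0.4867, 0.2975, 0.027] -> 1 x [-0.005, -0.003, -0.005] min rows/call 1
[-0.13184361 -0.4474302  -0.06358378]
```

View pics/a2.png

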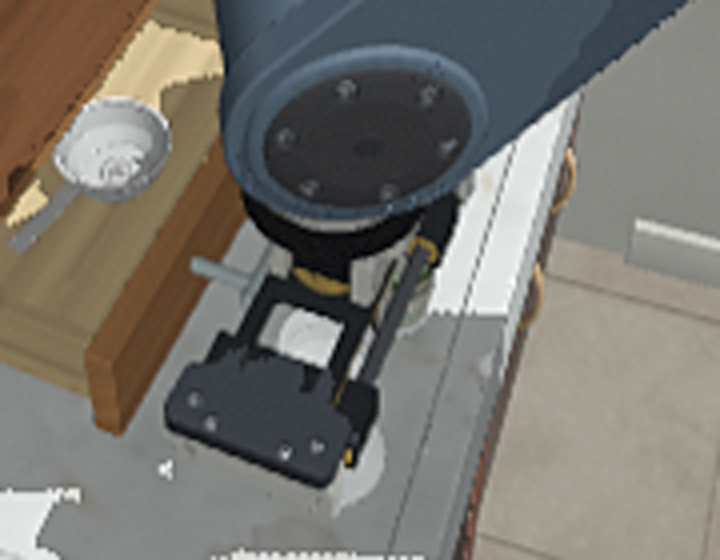

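The glass shows through the gripper frame at crop (310,335), between the fingers, with no contact yet. I'll close on it.

apply_moves([
  [0, 0, 0, 0, 0, 0, 0.5],
  [0, 0, 0, 0, 0, 0, 0.3],
  [0, 0, 0, 0, 0, 0, 0.1],
  [0, 0, 0, 0, 0, 0, 0.1],
  [0, 0, 0, 0, 0, 0, 0.1],
  [0, 0, 0, 0, 0, 0, 0.1],
  [0, 0, 0, 0, 0, 0, 0.1],
], newtons=12)

```text
time: 6.0
ee_pos: [0.4875, 0.2981, 0.0279]
tcp_rot: [179.9, 0.1, 176.0]
contact_force: [-1.0, 0.7, 6.9]
opening: 0.0527
grip_force: 12.2
```

apply_moves([
  [0, 0, -0.03, 0, 0, 0, 0.1],
  [0, 0, -0.06, 0, 0, 0, 0.1],
  [0, 0, -0.1, 0, 0, 0, 0.1],
  [0, 0, -0.1, 0, 0, 0, 0.1],
])

```text
time: 6.4
ee_pos: [0.4875, 0.2979, 0.0483]
tcp_rot: [180.0, 0.1, 176.0]
contact_force: [0.0, 0.3, -1.6]
opening: 0.0527
grip_force: 11.9
```

```bash
python3 - <<'E'
from h import *
plan([.4867,.2975,.19]); print(robot.sense()['contact_force'],robot.sense()['grip_force'])
c=snap('side'); i=cv2.resize(c['frame'][270:370,280:400],None,fx=6,fy=6,interpolation=cv2.INTER_CUBIC); cv2.imwrite('pics/a3.png',i[:,:,::-1])
E
```

```text
t 6.4 at [0.4875 0.2979 0.0483] [1.7995e+02 9.0000e-02 1.7601e+02] open 0.0527
[0.4867, 0.2975, 0.19] -> 1 x [0.003, -0.001, -0.709] min rows/call 3
[ 0.01916415  0.33248499 -1.64437464] 11.938626204791944
```

View pics/a3.png

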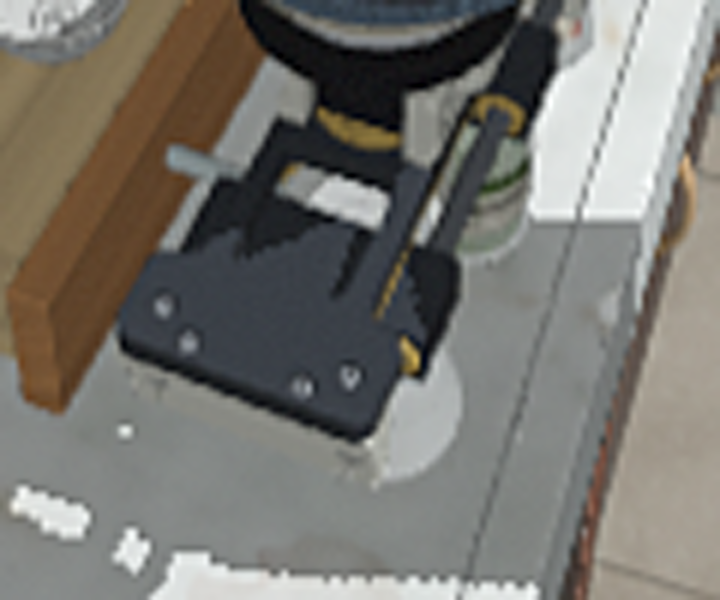

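Held: opening 52.7 mm, grip 12 N, about 1.6 N of weight. The glass has lifted with the gripper and its rim shows at crop (420,420). Now I'll carry it to the board.

```bash
python3 - <<'E'
from h import *
plan([.487,.298,.18],[.583,-.360,.18],[.583,-.360,.0435],[.583,-.36,.17])
E
```

```text
t 6.45 at [0.4873 0.2977 0.0477] [1.7997e+02 5.0000e-02 1.7601e+02] open 0.0525
[0.487, 0.298, 0.18] -> 1 x [0.001, 0.002, -0.662] min rows/call 3
[0.583, -0.36, 0.18] -> 4 x [-0.177, -0.812, -0.0] min rows/call 4
[0.583, -0.36, 0.0435] -> 1 x [0.001, -0.0, 0.682] min rows/call 3
[0.583, -0.36, 0.17] -> 1 x [-0.001, 0.0, -0.632] min rows/call 3
```

apply_moves([
  [0, 0, -0.12, 0, 0, 0, 0.1],
  [0, 0, -0.26, 0, 0, 0, 0.1],
  [0, 0, -0.4, 0, 0, 0, 0.1],
  [0, 0, -0.54, 0, 0, 0, 0.1],
  [0, 0, -0.66, 0, 0, 0, 0.1],
  [0, 0, -0.66, 0, 0, 0, 0.1],
])

```text
time: 7.05
ee_pos: [0.4881, 0.2982, 0.1818]
tcp_rot: [179.9, 0.2, 176.0]
contact_force: [-0.4, -0.4, -2.2]
opening: 0.0526
grip_force: 11.9
```

apply_moves([
  [-0.01, -0.05, 0, 0, 0, 0, 0.1],
  [-0.03, -0.15, 0, 0, 0, 0, 0.1],
  [-0.06, -0.28, 0, 0, 0, 0, 0.1],
  [-0.09, -0.42, 0, 0, 0, 0, 0.1],
  [-0.12, -0.56, 0, 0, 0, 0, 0.1],
  [-0.15, -0.7, 0, 0, 0, 0, 0.1],
  [-0.18, -0.83, 0, 0, 0, 0, 0.1],
])

```text
time: 7.75
ee_pos: [0.5104, 0.1275, 0.1771]
tcp_rot: [-180.0, -0.2, 176.0]
contact_force: [-0.0, 1.1, -1.0]
opening: 0.0527
grip_force: 11.9
```

apply_moves([
  [-0.03, -0.14, 0, 0, 0, 0, 0.1],
  [-0.06, -0.28, 0, 0, 0, 0, 0.1],
  [-0.09, -0.42, 0, 0, 0, 0, 0.1],
  [-0.12, -0.56, 0, 0, 0, 0, 0.1],
  [-0.15, -0.7, 0, 0, 0, 0, 0.1],
  [-0.18, -0.83, 0, 0, 0, 0, 0.1],
])

```text
time: 8.35
ee_pos: [0.5345, -0.0403, 0.1771]
tcp_rot: [180.0, -0.2, 176.0]
contact_force: [0.1, 0.3, -0.6]
opening: 0.0526
grip_force: 11.9
```

apply_moves([
  [-0.03, -0.14, 0, 0, 0, 0, 0.1],
  [-0.06, -0.28, 0, 0, 0, 0, 0.1],
  [-0.09, -0.42, 0, 0, 0, 0, 0.1],
  [-0.12, -0.56, 0, 0, 0, 0, 0.1],
  [-0.15, -0.7, 0, 0, 0, 0, 0.1],
  [-0.18, -0.83, 0, 0, 0, 0, 0.1],
])

```text
time: 8.95
ee_pos: [0.5588, -0.2082, 0.1769]
tcp_rot: [179.9, -0.2, 176.0]
contact_force: [0.6, 0.1, 0.0]
opening: 0.0525
grip_force: 11.9
```

apply_moves([
  [-0.03, -0.14, 0, 0, 0, 0, 0.1],
  [-0.06, -0.28, 0, 0, 0, 0, 0.1],
  [-0.09, -0.42, 0, 0, 0, 0, 0.1],
  [-0.12, -0.56, 0, 0, 0, 0, 0.1],
  [-0.15, -0.68, 0, 0, 0, 0, 0.1],
  [-0.17, -0.76, 0, 0, 0, 0, 0.1],
  [-0.17, -0.76, 0, 0, 0, 0, 0.1],
  [-0.17, -0.76, 0, 0, 0, 0, 0.1],
])

```text
time: 9.75
ee_pos: [0.5824, -0.3604, 0.1772]
tcp_rot: [179.9, -0.1, 176.0]
contact_force: [0.3, 0.4, -1.5]
opening: 0.0526
grip_force: 11.9
```

```bash
python3 - <<'E'
from h import *
plan([.583,-.360,.0435])
s=robot.sense();print(s['contact_force'],s['grip_force'])
E
```

```text
t 9.75 at [ 0.5824 -0.3604  0.1772] [ 1.7991e+02 -1.3000e-01  1.7598e+02] open 0.0526
[0.583, -0.36, 0.0435] -> 1 x [-0.004, 0.001, 0.669] min rows/call 3
[ 0.29268191  0.42156351 -1.5092849 ] 11.938720419129822
```

apply_moves([
  [0, 0, 0.1, 0, 0, 0, 0.1],
  [0, 0, 0.25, 0, 0, 0, 0.1],
  [0, 0, 0.4, 0, 0, 0, 0.1],
  [0, 0, 0.52, 0, 0, 0, 0.1],
  [0, 0, 0.6, 0, 0, 0, 0.1],
  [0, 0, 0.64, 0, 0, 0, 0.1],
  [0, 0, 0.66, 0, 0, 0, 0.1],
  [0, 0, 0.67, 0, 0, 0, 0.1],
  [0, 0, 0.67, 0, 0, 0, 0.1],
])

```text
time: 10.65
ee_pos: [0.5837, -0.3609, 0.0457]
tcp_rot: [-180.0, 0.1, 176.0]
contact_force: [-0.7, 0.4, 0.1]
opening: 0.0527
grip_force: 11.9
```

apply_moves([
  [0, 0, 0.008, 0, 0, 0, 0.1],
  [0, 0, 0.012, 0, 0, 0, 0.1],
  [0, 0, 0.012, 0, 0, 0, 0.1],
])

```text
time: 10.95
ee_pos: [0.5834, -0.3607, 0.0428]
tcp_rot: [-180.0, 0.0, 176.0]
contact_force: [-0.1, -0.1, -1.3]
opening: 0.0522
grip_force: 11.9
```

apply_moves([
  [0, 0, 0.005, 0, 0, 0, 0.1],
  [0, 0, 0.01, 0, 0, 0, 0.1],
  [0, 0, 0.01, 0, 0, 0, 0.1],
])

```text
time: 11.25
ee_pos: [0.5836, -0.3609, 0.0419]
tcp_rot: [-180.0, 0.0, 176.0]
contact_force: [-3.4, 1.8, 10.4]
opening: 0.0527
grip_force: 12.3
```

apply_moves([
  [0, 0, -0.005, 0, 0, 0, 0.6],
  [0, 0, -0.005, 0, 0, 0, 0.7],
  [0, 0, -0.005, 0, 0, 0, 0.8],
  [0, 0, -0.005, 0, 0, 0, 0.8],
  [0, 0, -0.005, 0, 0, 0, 0.8],
])

```text
time: 11.75
ee_pos: [0.5833, -0.3606, 0.0415]
tcp_rot: [180.0, -0.0, 176.0]
contact_force: [-0.3, 0.3, -0.8]
opening: 0.0741
grip_force: 0.0
```

apply_moves([
  [0, 0, -0.1, 0, 0, 0, 0.8],
  [0, 0, -0.25, 0, 0, 0, 0.8],
  [0, 0, -0.45, 0, 0, 0, 0.8],
  [0, 0, -0.65, 0, 0, 0, 0.8],
  [0, 0, -0.65, 0, 0, 0, 0.8],
])

```text
time: 12.25
ee_pos: [0.5854, -0.3621, 0.1779]
tcp_rot: [-179.7, 0.5, 176.0]
contact_force: [1.0, -0.4, 0.3]
opening: 0.0745
grip_force: 0.0
```

```bash
python3 - <<'E'
from h import *
plan([.481,.2078,.17],[.481,.2078,.03],[.481,.2078,.18],[.523,-.36,.18])
snap('side');print([(np.round(x['at'],4),x['score']) for x in robot.place_of('tea_glass','side')])
snap('top');print([(np.round(x['at'],4),x['score']) for x in robot.place_of('tea_glass','top')])
E
```

```text
t 12.25 at [ 0.5854 -0.3621  0.1779] [-179.72    0.45  176.01] open 0.0745
[0.481, 0.2078, 0.17] -> 3 x [0.24, 0.935, 0.007] min rows/call 4
[0.481, 0.2078, 0.03] -> 1 x [0.006, 0.003, 0.7] min rows/call 3
[0.481, 0.2078, 0.18] -> 1 x [-0.006, -0.004, -0.75] min rows/call 3
[0.523, -0.36, 0.18] -> 3 x [-0.136, -0.939, 0.006] min rows/call 4
[(array([ 0.5829, -0.3626,  0.0156]), 0.65), (array([0.7622, 0.1849, 0.0008]), 0.34)]
[(array([ 0.5786, -0.362 ,  0.0144]), 0.39)]
```

apply_moves([
  [0.03, 0.1, 0, 0, 0, 0, 0.7],
  [0.07, 0.28, 0, 0, 0, 0, 0.7],
  [0.12, 0.46, 0, 0, 0, 0, 0.7],
  [0.17, 0.65, 0, 0, 0, 0, 0.7],
  [0.24, 0.935, 0, 0, 0, 0, 0.7],
])

```text
time: 12.95
ee_pos: [0.5489, -0.1784, 0.1701]
tcp_rot: [180.0, -0.1, 175.9]
contact_force: [1.8, 0.5, 1.0]
opening: 0.0652
grip_force: 0.0
```

apply_moves([
  [0.05, 0.19, 0, 0, 0, 0, 0.7],
  [0.1, 0.38, 0, 0, 0, 0, 0.7],
  [0.15, 0.57, 0, 0, 0, 0, 0.7],
  [0.2, 0.76, 0, 0, 0, 0, 0.7],
  [0.24, 0.935, 0, 0, 0, 0, 0.7],
])

```text
time: 13.45
ee_pos: [0.5138, 0.0122, 0.1704]
tcp_rot: [180.0, -0.1, 176.0]
contact_force: [0.1, -0.3, 0.7]
opening: 0.0649
grip_force: 0.0
```

apply_moves([
  [0.05, 0.19, 0, 0, 0, 0, 0.7],
  [0.1, 0.38, 0, 0, 0, 0, 0.7],
  [0.15, 0.57, 0, 0, 0, 0, 0.7],
  [0.2, 0.76, 0, 0, 0, 0, 0.7],
  [0.24, 0.87, 0, 0, 0, 0, 0.7],
  [0.24, 0.935, 0, 0, 0, 0, 0.7],
  [0.24, 0.935, 0, 0, 0, 0, 0.7],
  [0.24, 0.935, 0, 0, 0, 0, 0.7],
])

```text
time: 14.25
ee_pos: [0.4804, 0.1997, 0.1711]
tcp_rot: [-180.0, -0.0, 176.0]
contact_force: [-0.7, 0.4, -0.3]
opening: 0.065
grip_force: 0.0
```

```bash
python3 - <<'E'
from h import *
plan([.481,.2078,.03])
E
```

```text
t 14.25 at [0.4804 0.1997 0.1711] [-1.7997e+02 -4.0000e-02  1.7600e+02] open 0.065
[0.481, 0.2078, 0.03] -> 1 x [-0.001, 0.041, 0.706] min rows/call 3
```

apply_moves([
  [0, 0.041, 0.05, 0, 0, 0, 0.7],
  [0, 0.041, 0.15, 0, 0, 0, 0.7],
  [0, 0.041, 0.3, 0, 0, 0, 0.7],
  [0, 0.041, 0.45, 0, 0, 0, 0.7],
  [0, 0.041, 0.58, 0, 0, 0, 0.7],
  [0, 0.041, 0.67, 0, 0, 0, 0.7],
  [0, 0.041, 0.706, 0, 0, 0, 0.7],
  [0, 0.041, 0.706, 0, 0, 0, 0.7],
])

```text
time: 15.05
ee_pos: [0.4805, 0.2081, 0.0295]
tcp_rot: [-180.0, -0.1, 176.0]
contact_force: [0.7, -0.1, 0.8]
opening: 0.0652
grip_force: 0.0
```

apply_moves([
  [0, 0, 0, 0, 0, 0, 0.5],
  [0, 0, 0, 0, 0, 0, 0.3],
  [0, 0, 0, 0, 0, 0, 0.1],
  [0, 0, 0, 0, 0, 0, 0.1],
  [0, 0, 0, 0, 0, 0, 0.1],
  [0, 0, 0, 0, 0, 0, 0.1],
], newtons=15)

```text
time: 15.65
ee_pos: [0.4812, 0.2088, 0.0311]
tcp_rot: [180.0, 0.1, 176.0]
contact_force: [-0.6, -0.9, 6.4]
opening: 0.0424
grip_force: 15.0
```

apply_moves([
  [0, 0, -0.06, 0, 0, 0, 0.1],
  [0, 0, -0.2, 0, 0, 0, 0.1],
  [0, 0, -0.35, 0, 0, 0, 0.1],
  [0, 0, -0.5, 0, 0, 0, 0.1],
  [0, 0, -0.65, 0, 0, 0, 0.1],
  [0, 0, -0.75, 0, 0, 0, 0.1],
  [0, 0, -0.75, 0, 0, 0, 0.1],
])

```text
time: 16.35
ee_pos: [0.4819, 0.2089, 0.1833]
tcp_rot: [179.9, 0.3, 176.0]
contact_force: [0.6, -0.1, -1.9]
opening: 0.0424
grip_force: 15.0
```

apply_moves([
  [-0.01, -0.05, 0, 0, 0, 0, 0.1],
  [-0.02, -0.15, 0, 0, 0, 0, 0.1],
  [-0.04, -0.28, 0, 0, 0, 0, 0.1],
  [-0.06, -0.42, 0, 0, 0, 0, 0.1],
  [-0.08, -0.56, 0, 0, 0, 0, 0.1],
  [-0.1, -0.7, 0, 0, 0, 0, 0.1],
  [-0.12, -0.83, 0, 0, 0, 0, 0.1],
  [-0.136, -0.94, 0, 0, 0, 0, 0.1],
])

```text
time: 17.15
ee_pos: [0.4938, 0.0173, 0.1788]
tcp_rot: [-180.0, -0.2, 176.0]
contact_force: [0.3, -1.0, -1.2]
opening: 0.042
grip_force: 15.0
```

apply_moves([
  [-0.02, -0.14, 0, 0, 0, 0, 0.1],
  [-0.04, -0.28, 0, 0, 0, 0, 0.1],
  [-0.06, -0.42, 0, 0, 0, 0, 0.1],
  [-0.08, -0.56, 0, 0, 0, 0, 0.1],
  [-0.1, -0.7, 0, 0, 0, 0, 0.1],
  [-0.12, -0.83, 0, 0, 0, 0, 0.1],
  [-0.136, -0.94, 0, 0, 0, 0, 0.1],
])

```text
time: 17.85
ee_pos: [0.5077, -0.1719, 0.1787]
tcp_rot: [180.0, -0.2, 176.0]
contact_force: [0.2, -0.4, -1.4]
opening: 0.0422
grip_force: 15.0
```

apply_moves([
  [-0.02, -0.14, 0, 0, 0, 0, 0.1],
  [-0.04, -0.28, 0, 0, 0, 0, 0.1],
  [-0.06, -0.42, 0, 0, 0, 0, 0.1],
  [-0.08, -0.56, 0, 0, 0, 0, 0.1],
  [-0.1, -0.7, 0, 0, 0, 0, 0.1],
  [-0.12, -0.83, 0, 0, 0, 0, 0.1],
  [-0.136, -0.94, 0, 0, 0, 0, 0.1],
  [-0.136, -0.94, 0, 0, 0, 0, 0.1],
  [-0.136, -0.94, 0, 0, 0, 0, 0.1],
])

```text
time: 18.75
ee_pos: [0.5219, -0.3596, 0.1787]
tcp_rot: [179.9, -0.1, 176.0]
contact_force: [0.1, 0.2, -1.5]
opening: 0.0421
grip_force: 15.0
```

```bash
python3 - <<'E'
from h import *
plan([.523,-.360,.0465])
print(robot.sense()['contact_force'])
E
```

```text
t 18.75 at [ 0.5219 -0.3596  0.1787] [ 1.7990e+02 -1.4000e-01  1.7596e+02] open 0.0421
[0.523, -0.36, 0.0465] -> 1 x [-0.007, -0.003, 0.661] min rows/call 3
[ 0.11310562  0.22664006 -1.4807065 ]
```

apply_moves([
  [0, 0, 0.1, 0, 0, 0, 0.1],
  [0, 0, 0.25, 0, 0, 0, 0.1],
  [0, 0, 0.4, 0, 0, 0, 0.1],
  [0, 0, 0.54, 0, 0, 0, 0.1],
  [0, 0, 0.63, 0, 0, 0, 0.1],
  [0, 0, 0.665, 0, 0, 0, 0.1],
  [0, 0, 0.675, 0, 0, 0, 0.1],
  [0, 0, 0.68, 0, 0, 0, 0.1],
  [0, 0, 0.68, 0, 0, 0, 0.1],
])

```text
time: 19.65
ee_pos: [0.5232, -0.3597, 0.0451]
tcp_rot: [-180.0, 0.0, 176.0]
contact_force: [-0.1, -0.2, -2.0]
opening: 0.0421
grip_force: 15.0
```

apply_moves([
  [0, 0, 0.005, 0, 0, 0, 0.1],
  [0, 0, 0.009, 0, 0, 0, 0.1],
  [0, 0, 0.009, 0, 0, 0, 0.1],
])

```text
time: 19.95
ee_pos: [0.5235, -0.3599, 0.0448]
tcp_rot: [-180.0, 0.1, 176.0]
contact_force: [-4.3, 4.3, 14.9]
opening: 0.042
grip_force: 15.0
```

apply_moves([
  [0, 0, -0.008, 0, 0, 0, 0.5],
  [0, 0, -0.008, 0, 0, 0, 0.6],
  [0, 0, -0.008, 0, 0, 0, 0.68],
  [0, 0, -0.008, 0, 0, 0, 0.68],
  [0, 0, -0.008, 0, 0, 0, 0.68],
])

```text
time: 20.45
ee_pos: [0.5229, -0.3597, 0.0441]
tcp_rot: [180.0, -0.0, 176.0]
contact_force: [0.8, 0.5, 0.2]
opening: 0.0633
grip_force: 0.0
```

apply_moves([
  [0, 0, -0.1, 0, 0, 0, 0.68],
  [0, 0, -0.25, 0, 0, 0, 0.68],
  [0, 0, -0.45, 0, 0, 0, 0.68],
  [0, 0, -0.63, 0, 0, 0, 0.68],
  [0, 0, -0.63, 0, 0, 0, 0.68],
])

```text
time: 20.95
ee_pos: [0.5248, -0.3611, 0.1754]
tcp_rot: [-179.7, 0.4, 176.0]
contact_force: [-0.4, 0.6, 0.0]
opening: 0.0633
grip_force: 0.0
```

apply_moves([
  [0.02, 0.1, 0, 0, 0, 0, 0.68],
  [0.05, 0.28, 0, 0, 0, 0, 0.68],
  [0.08, 0.46, 0, 0, 0, 0, 0.68],
  [0.11, 0.63, 0, 0, 0, 0, 0.68],
  [0.136, 0.793, 0, 0, 0, 0, 0.68],
])

```text
time: 21.45
ee_pos: [0.5062, -0.1981, 0.1695]
tcp_rot: [180.0, -0.0, 176.0]
contact_force: [1.2, -0.1, -0.0]
opening: 0.0635
grip_force: 0.0
```

apply_moves([
  [0.03, 0.17, 0, 0, 0, 0, 0.68],
  [0.06, 0.34, 0, 0, 0, 0, 0.68],
  [0.09, 0.51, 0, 0, 0, 0, 0.68],
  [0.11, 0.66, 0, 0, 0, 0, 0.68],
  [0.136, 0.793, 0, 0, 0, 0, 0.68],
])

```text
time: 21.95
ee_pos: [0.4903, -0.038, 0.1696]
tcp_rot: [180.0, -0.0, 176.0]
contact_force: [-0.5, -0.1, 0.3]
opening: 0.0632
grip_force: 0.0
```

apply_moves([
  [0.03, 0.17, 0, 0, 0, 0, 0.68],
  [0.06, 0.34, 0, 0, 0, 0, 0.68],
  [0.09, 0.51, 0, 0, 0, 0, 0.68],
  [0.11, 0.66, 0, 0, 0, 0, 0.68],
  [0.136, 0.793, 0, 0, 0, 0, 0.68],
  [0.136, 0.793, 0, 0, 0, 0, 0.68],
  [0.136, 0.793, 0, 0, 0, 0, 0.68],
  [0.136, 0.793, 0, 0, 0, 0, 0.68],
])

```text
time: 22.75
ee_pos: [0.4747, 0.1198, 0.1699]
tcp_rot: [-180.0, -0.0, 176.0]
contact_force: [-0.6, 0.1, 1.0]
opening: 0.0635
grip_force: 0.0
```

```bash
python3 - <<'E'
from h import *
plan([.4749,.1205,.027])
for cam in('top','side'):
    snap(cam)
    for q in('spice_jar','salt_shaker'): print(cam,q,[(np.round(x['at'],4),round(x['score'],2)) for x in robot.place_of(q,cam)])
E
```

```text
t 22.75 at [0.4747 0.1198 0.1699] [-1.7998e+02 -2.0000e-02  1.7598e+02] open 0.0635
[0.4749, 0.1205, 0.027] -> 1 x [-0.001, 0.004, 0.715] min rows/call 3
top spice_jar [(array([ 0.5216, -0.3623,  0.0118]), 0.58)]
top salt_shaker []
side spice_jar []
side salt_shaker [(array([ 0.4724,  0.1248, -0.0005]), 0.65)]
```

apply_moves([
  [0, 0.022, 0.05, 0, 0, 0, 0.68],
  [0, 0.022, 0.15, 0, 0, 0, 0.68],
  [0, 0.022, 0.3, 0, 0, 0, 0.68],
  [0, 0.022, 0.45, 0, 0, 0, 0.68],
  [0, 0.022, 0.58, 0, 0, 0, 0.68],
  [0, 0.022, 0.67, 0, 0, 0, 0.68],
  [0, 0.022, 0.715, 0, 0, 0, 0.68],
  [0, 0.022, 0.715, 0, 0, 0, 0.68],
])

```text
time: 23.85
ee_pos: [0.4743, 0.125, 0.0261]
tcp_rot: [-180.0, -0.1, 176.0]
contact_force: [0.1, 0.2, 0.4]
opening: 0.0633
grip_force: 0.0
```

apply_moves([
  [0, 0, 0, 0, 0, 0, 0.5],
  [0, 0, 0, 0, 0, 0, 0.45],
  [0, 0, 0, 0, 0, 0, 0.1],
  [0, 0, 0, 0, 0, 0, 0.1],
  [0, 0, 0, 0, 0, 0, 0.1],
  [0, 0, 0, 0, 0, 0, 0.1],
], newtons=15)

```text
time: 24.45
ee_pos: [0.4753, 0.125, 0.0278]
tcp_rot: [180.0, 0.1, 176.0]
contact_force: [-1.4, -2.5, 7.1]
opening: 0.0376
grip_force: 15.0
```

apply_moves([
  [0, 0, -0.06, 0, 0, 0, 0.1],
  [0, 0, -0.2, 0, 0, 0, 0.1],
  [0, 0, -0.35, 0, 0, 0, 0.1],
  [0, 0, -0.5, 0, 0, 0, 0.1],
  [0, 0, -0.65, 0, 0, 0, 0.1],
  [0, 0, -0.75, 0, 0, 0, 0.1],
  [0, 0, -0.75, 0, 0, 0, 0.1],
  [0, 0, -0.75, 0, 0, 0, 0.1],
])

```text
time: 25.25
ee_pos: [0.4747, 0.125, 0.177]
tcp_rot: [180.0, 0.0, 176.0]
contact_force: [0.2, -0.6, -1.2]
opening: 0.0375
grip_force: 14.9
```

```bash
python3 - <<'E'
from h import *
plan([.463,-.36,.18])
print(robot.sense()['contact_force'])
E
```

```text
t 25.25 at [0.4747 0.125  0.177 ] [180.     0.   176.01] open 0.0375
[0.463, -0.36, 0.18] -> 3 x [-0.037, -0.808, -0.005] min rows/call 4
[ 0.17744095 -0.64024503 -1.18121091]
```

apply_moves([
  [0, -0.05, 0, 0, 0, 0, 0.1],
  [-0.01, -0.15, 0, 0, 0, 0, 0.1],
  [-0.015, -0.28, 0, 0, 0, 0, 0.1],
  [-0.02, -0.42, 0, 0, 0, 0, 0.1],
  [-0.025, -0.56, 0, 0, 0, 0, 0.1],
  [-0.03, -0.7, 0, 0, 0, 0, 0.1],
  [-0.037, -0.808, 0, 0, 0, 0, 0.1],
])

```text
time: 25.95
ee_pos: [0.4701, -0.0386, 0.176]
tcp_rot: [180.0, -0.1, 176.0]
contact_force: [0.8, 0.4, -1.3]
opening: 0.0375
grip_force: 14.9
```

apply_moves([
  [-0.005, -0.14, 0, 0, 0, 0, 0.1],
  [-0.01, -0.28, 0, 0, 0, 0, 0.1],
  [-0.02, -0.42, 0, 0, 0, 0, 0.1],
  [-0.025, -0.56, 0, 0, 0, 0, 0.1],
  [-0.03, -0.7, 0, 0, 0, 0, 0.1],
  [-0.037, -0.808, 0, 0, 0, 0, 0.1],
])

```text
time: 26.55
ee_pos: [0.4661, -0.2002, 0.1759]
tcp_rot: [180.0, -0.1, 176.0]
contact_force: [-0.1, 0.2, -2.0]
opening: 0.0377
grip_force: 14.9
```

apply_moves([
  [-0.005, -0.14, 0, 0, 0, 0, 0.1],
  [-0.01, -0.28, 0, 0, 0, 0, 0.1],
  [-0.02, -0.42, 0, 0, 0, 0, 0.1],
  [-0.025, -0.56, 0, 0, 0, 0, 0.1],
  [-0.03, -0.7, 0, 0, 0, 0, 0.1],
  [-0.037, -0.808, 0, 0, 0, 0, 0.1],
  [-0.037, -0.808, 0, 0, 0, 0, 0.1],
  [-0.037, -0.808, 0, 0, 0, 0, 0.1],
])

```text
time: 27.35
ee_pos: [0.4625, -0.36, 0.1759]
tcp_rot: [179.9, -0.1, 176.0]
contact_force: [-0.1, 0.2, -2.4]
opening: 0.038
grip_force: 14.9
```

apply_moves([
  [0, 0, 0.1, 0, 0, 0, 0.1],
  [0, 0, 0.25, 0, 0, 0, 0.1],
  [0, 0, 0.4, 0, 0, 0, 0.1],
  [0, 0, 0.53, 0, 0, 0, 0.1],
  [0, 0, 0.61, 0, 0, 0, 0.1],
  [0, 0, 0.65, 0, 0, 0, 0.1],
  [0, 0, 0.67, 0, 0, 0, 0.1],
  [0, 0, 0.675, 0, 0, 0, 0.1],
  [0, 0, 0.675, 0, 0, 0, 0.1],
])

```text
time: 28.25
ee_pos: [0.4637, -0.3603, 0.0429]
tcp_rot: [-180.0, 0.0, 176.0]
contact_force: [0.0, 0.2, -0.5]
opening: 0.0372
grip_force: 14.9
```

apply_moves([
  [0, 0, 0.005, 0, 0, 0, 0.1],
  [0, 0, 0.01, 0, 0, 0, 0.1],
  [0, 0, 0.01, 0, 0, 0, 0.1],
])

```text
time: 28.55
ee_pos: [0.4639, -0.3604, 0.0418]
tcp_rot: [-180.0, 0.1, 176.0]
contact_force: [-2.9, 2.7, 11.7]
opening: 0.0376
grip_force: 15.2
```

apply_moves([
  [0, 0, -0.008, 0, 0, 0, 0.5],
  [0, 0, -0.008, 0, 0, 0, 0.6],
  [0, 0, -0.008, 0, 0, 0, 0.68],
  [0, 0, -0.008, 0, 0, 0, 0.68],
  [0, 0, -0.008, 0, 0, 0, 0.68],
])

```text
time: 29.05
ee_pos: [0.4634, -0.3601, 0.0417]
tcp_rot: [180.0, -0.0, 176.0]
contact_force: [1.1, -0.6, 0.2]
opening: 0.063
grip_force: 0.0
```

apply_moves([
  [0, 0, -0.1, 0, 0, 0, 0.68],
  [0, 0, -0.25, 0, 0, 0, 0.68],
  [0, 0, -0.45, 0, 0, 0, 0.68],
  [0, 0, -0.63, 0, 0, 0, 0.68],
  [0, 0, -0.63, 0, 0, 0, 0.68],
])

```text
time: 29.55
ee_pos: [0.4651, -0.3617, 0.1726]
tcp_rot: [-179.7, 0.3, 176.0]
contact_force: [-0.0, -0.3, 0.0]
opening: 0.0631
grip_force: 0.0
```

apply_moves([
  [-0.01, 0.1, 0, 0, 0, 0, 0],
  [-0.02, 0.28, 0, 0, 0, 0, 0],
  [-0.04, 0.46, 0, 0, 0, 0, 0],
  [-0.05, 0.63, 0, 0, 0, 0, 0],
  [-0.065, 0.8, 0, 0, 0, 0, 0],
  [-0.078, 0.942, 0, 0, 0, 0, 0],
])

```text
time: 30.15
ee_pos: [0.4913, -0.1704, 0.1665]
tcp_rot: [179.9, -0.1, 176.1]
contact_force: [1.0, 0.4, -0.0]
opening: 0.0202
grip_force: 0.0
```

apply_moves([
  [-0.01, 0.17, 0, 0, 0, 0, 0],
  [-0.03, 0.34, 0, 0, 0, 0, 0],
  [-0.04, 0.51, 0, 0, 0, 0, 0],
  [-0.05, 0.66, 0, 0, 0, 0, 0],
  [-0.065, 0.8, 0, 0, 0, 0, 0],
  [-0.078, 0.942, 0, 0, 0, 0, 0],
])

```text
time: 30.75
ee_pos: [0.5195, 0.0157, 0.1664]
tcp_rot: [180.0, -0.1, 176.0]
contact_force: [0.8, -0.6, -0.6]
opening: 0.0006
grip_force: 0.0
```

apply_moves([
  [-0.01, 0.17, 0, 0, 0, 0, 0],
  [-0.03, 0.34, 0, 0, 0, 0, 0],
  [-0.04, 0.51, 0, 0, 0, 0, 0],
  [-0.05, 0.66, 0, 0, 0, 0, 0],
  [-0.065, 0.8, 0, 0, 0, 0, 0],
  [-0.078, 0.942, 0.1, 0, 0, 0, 0],
  [-0.078, 0.942, 0.2, 0, 0, 0, 0],
  [-0.078, 0.942, 0.3, 0, 0, 0, 0],
  [-0.078, 0.942, 0.3, 0, 0, 0, 0],
])

```text
time: 31.65
ee_pos: [0.5465, 0.2007, 0.1042]
tcp_rot: [-179.9, -0.4, 176.1]
contact_force: [-0.4, -0.0, 0.1]
opening: 0.0006
grip_force: 0.0
```

```bash
python3 - <<'E'
from h import *
plan([.550,.2,.03])
for cam in('side','top'):
    c=snap(cam,'h_'+cam)
    for q in('drawer_unit_drawer0_handle','spice_jar','salt_shaker','tea_glass'): print(cam,q,[(np.round(x['at'],4),round(x['score'],2)) for x in robot.place_of(q,cam)])
    g=proj(c,[[.5303,.2015,.052],[.5303+.0042,.2015+.06,.052],[.5303-.0042,.2015-.06,.052],[.55,.2,.052]]).round(1); print(g.tolist())
c=cv2.imread('pics/h_side.png')[210:350,250:410]; cv2.imwrite('pics/h1.png',cv2.resize(c,None,fx=5,fy=4.2,interpolation=cv2.INTER_CUBIC))
E
```

```text
t 31.65 at [0.5465 0.2007 0.1042] [-179.87   -0.37  176.05] open 0.0006
[0.55, 0.2, 0.03] -> 1 x [-0.02, -0.001, 0.371] min rows/call 2
side drawer_unit_drawer0_handle [(array([0.5283, 0.2069, 0.0518]), 0.59)]
side spice_jar [(array([0.6469, 0.2203, 0.0215]), 0.26)]
side salt_shaker [(array([ 0.4596, -0.3575,  0.0124]), 0.66)]
side tea_glass []
[[335.8, 280.6], [323.9, 303.6], [346.5, 259.9], [327.0, 277.6]]
top drawer_unit_drawer0_handle []
top spice_jar [(array([ 0.5221, -0.3612,  0.0119]), 0.68)]
top salt_shaker [(array([ 0.4663, -0.3581,  0.0133]), 0.68)]
top tea_glass [(array([ 0.5807, -0.3594,  0.0103]), 0.87)]
[[239.5, 217.6], [219.6, 215.7], [259.3, 219.5], [240.3, 211.1]]
```

View pics/h1.png

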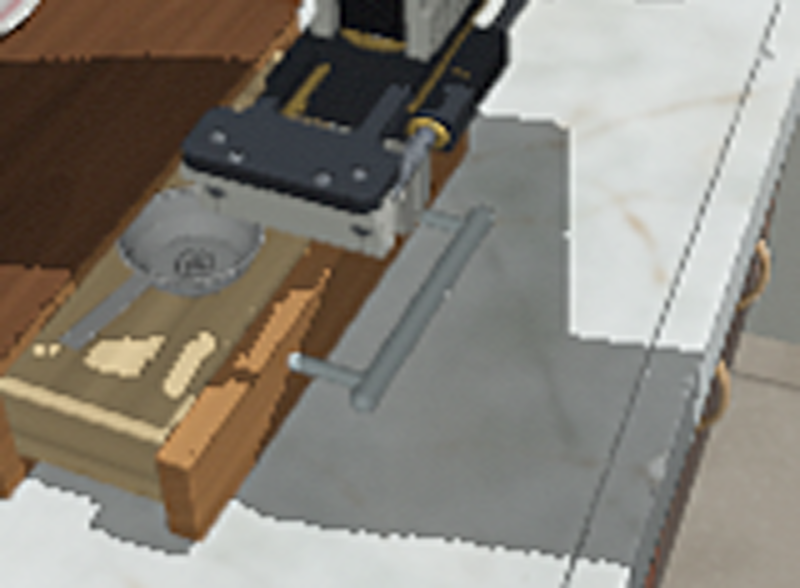

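The bar runs from crop (485,212) to (368,400), within 2 px of my projection, and the shut fingers hang above the gap behind it. I'll lower them in and pull.

apply_moves([
  [-0.02, 0, 0, 0, 0, 0, 0],
  [-0.02, 0, 0.08, 0, 0, 0, 0],
  [-0.02, 0, 0.18, 0, 0, 0, 0],
  [-0.02, 0, 0.28, 0, 0, 0, 0],
  [-0.02, 0, 0.36, 0, 0, 0, 0],
  [-0.02, 0, 0.36, 0, 0, 0, 0],
])

```text
time: 32.75
ee_pos: [0.5525, 0.1997, 0.0339]
tcp_rot: [-179.9, -0.2, 176.0]
contact_force: [-0.7, -0.8, 0.1]
opening: 0.0004
grip_force: 0.0
```

```bash
python3 - <<'E'
from h import *
plan([.550-.08,.2+.0056,.032],[.550-.103,.2+.0072,.032]);print(robot.sense()['contact_force'])
E
```

```text
t 32.75 at [0.5525 0.1997 0.0339] [-179.94   -0.18  176.  ] open 0.0004
[0.47000000000000003, 0.2056, 0.032] -> 1 x [0.413, 0.001, 0.011] min rows/call 2
[0.44700000000000006, 0.20720000000000002, 0.032] -> 1 x [0.115, -0.0, 0.0] min rows/call 1
[-0.73317409 -0.84330499  0.1420638 ]
```

apply_moves([
  [0.03, 0, 0, 0, 0, 0, 0],
  [0.06, 0, 0, 0, 0, 0, 0],
  [0.1, 0, 0, 0, 0, 0, 0],
  [0.16, 0, 0, 0, 0, 0, 0],
  [0.22, 0, 0, 0, 0, 0, 0],
  [0.28, 0, 0, 0, 0, 0, 0],
  [0.34, 0, 0, 0, 0, 0, 0],
  [0.4, 0, 0, 0, 0, 0, 0],
  [0.44, 0, 0, 0, 0, 0, 0],
  [0.47, 0, 0, 0, 0, 0, 0],
])

```text
time: 33.75
ee_pos: [0.4588, 0.2067, 0.0358]
tcp_rot: [-180.0, -0.0, 176.0]
contact_force: [0.9, 0.7, -0.6]
opening: 0.0004
grip_force: 0.6
```

apply_moves([
  [0, 0, 0, 0, 0, 0, 0],
  [-0.04, 0, 0, 0, 0, 0, 0],
  [-0.04, 0, -0.1, 0, 0, 0, 0],
  [-0.04, 0, -0.25, 0, 0, 0, 0],
  [-0.04, 0, -0.45, 0, 0, 0, 0],
  [-0.04, 0, -0.65, 0, 0, 0, 0],
])

```text
time: 34.35
ee_pos: [0.4681, 0.2058, 0.1672]
tcp_rot: [-180.0, -0.0, 176.0]
contact_force: [0.3, 0.1, 0.0]
opening: 0.0006
grip_force: 0.0
```

apply_moves([
  [0.2, 0, -0.1, 0, 0, 0, 0],
  [0.4, 0, -0.1, 0, 0, 0, 0],
  [0.4, -0.2, -0.1, 0, 0, 0, 0],
  [0.4, -0.4, -0.1, 0, 0, 0, 0],
  [0.4, -0.6, -0.1, 0, 0, 0, 0.4],
  [0.4, -0.8, -0.1, 0, 0, 0, 0.4],
  [0.4, -0.8, -0.1, 0, 0, 0, 0.4],
])

```text
time: 35.05
ee_pos: [0.3771, 0.0487, 0.1861]
tcp_rot: [-180.0, 0.0, 175.8]
contact_force: [0.1, 0.5, 0.1]
opening: 0.02
grip_force: 0.0
```

```bash
python3 - <<'E'
from h import *
plan([.47,.2,.17])
for cam in('side','top'):
    c=snap(cam,'s_'+cam)
    for q in('drawer_unit_drawer0_handle','strainer','drawer_unit'): print(cam,q,[(np.round(x['at'],4),round(x['score'],2)) for x in robot.place_of(q,cam)])
a=cv2.imread('pics/s_side.png')[215:345,230:360]; b=cv2.imread('pics/s_top.png')[165:245,195:305]
a=cv2.resize(a,(400,400),interpolation=cv2.INTER_CUBIC); b=cv2.resize(b,(400,291),interpolation=cv2.INTER_CUBIC)
cv2.imwrite('pics/s1.png',np.hstack([a,cv2.copyMakeBorder(b,0,109,0,0,0)]))
E
```

```text
t 35.05 at [0.3771 0.0487 0.1861] [-1.7996e+02  2.0000e-02  1.7576e+02] open 0.02
[0.47, 0.2, 0.17] -> 1 x [-0.407, 0.789, 0.08] min rows/call 4
side drawer_unit_drawer0_handle [(array([0.4406, 0.2134, 0.0499]), 0.62)]
side strainer [(array([0.5601, 0.2256, 0.0194]), 0.82)]
side drawer_unit [(array([ 0.7618,  0.1855, -0.0015]), 0.96)]
top drawer_unit_drawer0_handle [(array([0.4446, 0.2079, 0.0504]), 0.57)]
top strainer []
top drawer_unit [(array([0.7582, 0.1848, 0.    ]), 0.68)]
```

View pics/s1.png

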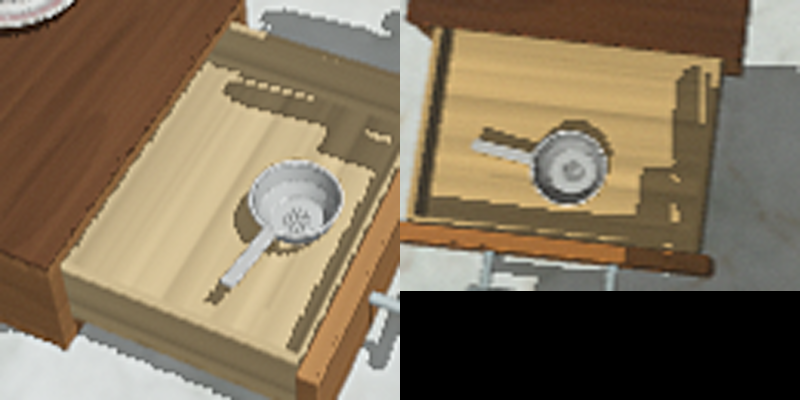

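The drawer is open. In the left (side) half the strainer's handle runs from its root at crop (268,233) to its tip at (228,280), with the bowl rim centred at (296,200). In the right (top) half the tip is at (473,143), the root at (533,155) and the bowl at (570,167). I'll triangulate these.

```bash
python3 - <<'E'
from h import *
cs=[robot.capture(c) for c in('side','top')]
S=lambda x,y:(230+(x+.5)/3.077-.5,215+(y+.5)/3.077-.5); T=lambda x,y:(195+(x-400+.5)/3.636-.5,165+(y+.5)/3.636-.5)
P=[tri([S(*a),T(*b)],cs) for a,b in(((228,280),(473,143)),((268,233),(533,155)),((296,200),(570,167)))]
for p in P: print(p)
t,r,b=[p[0] for p in P]; d=t-b; print('handle dir deg',np.degrees(np.arctan2(d[1],d[0])),np.linalg.norm(d[:2]))
# model fit of masks: bowl cone + handle silhouettes
th=np.radians(np.linspace(0,360,40))
def model(x,y,z,yaw):
    bowl=cyl((0,.021),(.025,.030))+[0,.025,0]; hd=np.array([[sx,sy,zz] for sx in(-.005,.005) for sy in(-.006,-.057) for zz in(.024,.029)])
    Rz=R.from_euler('z',yaw).as_matrix(); return [q@Rz.T+[x,y,z] for q in(bowl,np.vstack([hd,[[-.005,.0,.024],[.005,0,.029]]]))]
ms=[]
for c,cam in zip(cs,('side','top')):
    d=[x for x in robot.cut_out('strainer',cam) if 150<x['region'].sum()<1500]
    if d: ms.append((c,d[0]['region'])); print(cam,d[0]['score'],d[0]['region'].sum())
def cost(p):
    e=0
    for c,m in ms:
        A=np.zeros((400,640),bool)
        for q in model(p[0],p[1],.022,p[2]): A|=hullmask(c,q)
        e+=1-(A&m).sum()/(A|m).sum()
    return e/len(ms)
from scipy.optimize import differential_evolution
y0=np.arctan2(*(t-b)[[1,0]])+np.pi/2
s=differential_evolution(cost,[(.53,.58),(.19,.25),(y0-.5,y0+.5)],seed=1,maxiter=40,popsize=12,polish=False)
print(s.x,np.degrees(s.x[2]),s.fun)
E
```

```text
(array([0.5699, 0.2783, 0.0518]), array([-0., -0.,  0.,  0.]))
(array([0.5619, 0.2297, 0.0417]), array([-0.1, -0. ,  0. ,  0.2]))
(array([0.5531, 0.1983, 0.0419]), array([ 0.,  0., -0., -0.]))
handle dir deg 78.14022087905208 0.08174496926416937
side 0.79 763
top 0.66 430
[0.55751304 0.22102141 2.95491323] 169.30405663635207 0.0853135313531353
```

The mask fit (IoU 0.91) and the triangulation agree: the strainer's origin is at (0.5575, 0.221) and the handle points 79.3° from x. I'll turn the gripper across the handle.

apply_moves([
  [-0.06, 0.08, 0, 0, 0, 0.045, 0.4],
  [-0.12, 0.16, 0, 0, 0, 0.09, 0.4],
  [-0.18, 0.24, 0, 0, 0, 0.135, 0.4],
  [-0.24, 0.32, 0, 0, 0, 0.18, 0.4],
  [-0.3, 0.4, 0, 0, 0, 0.225, 0.4],
  [-0.36, 0.48, 0, 0, 0, 0.27, 0.4],
  [-0.42, 0.56, 0, 0, 0, 0.315, 0.4],
  [-0.48, 0.64, 0, 0, 0, 0.36, 0.4],
  [-0.54, 0.72, 0, 0, 0, 0.405, 0.4],
  [-0.6, 0.8, 0, 0, 0, 0.45, 0.4],
])

```text
time: 36.65
ee_pos: [0.5079, 0.2041, 0.1857]
tcp_rot: [-180.0, 0.0, 94.7]
contact_force: [-0.6, -0.7, 0.6]
opening: 0.0374
grip_force: 0.0
```

apply_moves([
  [0, 0, 0, 0, 0, 0.045, 0.4],
  [0, 0, 0, 0, 0, 0.087, 0.4],
  [0, 0, 0, 0, 0, 0.087, 0.4],
  [0, 0, 0, 0, 0, 0.087, 0.4],
  [0, 0, 0, 0, 0, 0.087, 0.4],
])

```text
time: 37.15
ee_pos: [0.5075, 0.2033, 0.1859]
tcp_rot: [180.0, 0.0, 79.5]
contact_force: [-0.3, 0.2, -1.5]
opening: 0.0373
grip_force: 0.0
```

```bash
python3 - <<'E'
from h import *
plan([.565,.261,.12],[.565,.261,.032]);print(np.round(robot.sense()['q'],1))
E
```

```text
t 37.15 at [0.5075 0.2033 0.1859] [180.     0.    79.52] open 0.0373
[0.565, 0.261, 0.12] -> 1 x [0.336, 0.23, 0.329] min rows/call 3
[0.565, 0.261, 0.032] -> 1 x [0.0, -0.0, 0.44] min rows/call 2
[17.  21.8 97.1 -0.  61.  27.4]
```

apply_moves([
  [0.08, 0.06, 0.08, 0, 0, 0, 0.4],
  [0.17, 0.12, 0.16, 0, 0, 0, 0.4],
  [0.25, 0.18, 0.24, 0, 0, 0, 0.4],
  [0.336, 0.23, 0.3, 0, 0, 0, 0.4],
  [0.336, 0.23, 0.329, 0, 0, 0, 0.4],
  [0.336, 0.23, 0.329, 0, 0, 0, 0.4],
])

```text
time: 37.75
ee_pos: [0.5643, 0.2604, 0.1191]
tcp_rot: [-179.9, 0.1, 79.4]
contact_force: [-0.9, -0.4, -0.1]
opening: 0.0371
grip_force: 0.0
```

```bash
python3 - <<'E'
from h import *
plan([.565,.261,.032])
E
```

```text
t 37.75 at [0.5643 0.2604 0.1191] [-1.799e+02  6.000e-02  7.943e+01] open 0.0371
[0.565, 0.261, 0.032] -> 1 x [0.004, 0.003, 0.435] min rows/call 2
```

apply_moves([
  [0, 0, 0.06, 0, 0, 0, 0.4],
  [0, 0, 0.15, 0, 0, 0, 0.4],
  [0, 0, 0.25, 0, 0, 0, 0.4],
  [0, 0, 0.34, 0, 0, 0, 0.4],
  [0, 0, 0.4, 0, 0, 0, 0.4],
  [0, 0, 0.435, 0, 0, 0, 0.4],
  [0, 0, 0.435, 0, 0, 0, 0.4],
])

```text
time: 38.45
ee_pos: [0.5648, 0.2606, 0.0325]
tcp_rot: [-180.0, 0.0, 79.3]
contact_force: [0.0, 0.2, -0.0]
opening: 0.037
grip_force: 0.0
```

apply_moves([
  [0, 0, 0, 0, 0, 0, 0.3],
  [0, 0, 0, 0, 0, 0, 0.2],
  [0, 0, 0, 0, 0, 0, 0],
  [0, 0, 0, 0, 0, 0, 0],
  [0, 0, 0, 0, 0, 0, 0],
  [0, 0, 0, 0, 0, 0, 0],
], newtons=20)

```text
time: 39.05
ee_pos: [0.5653, 0.261, 0.0332]
tcp_rot: [180.0, -0.0, 79.3]
contact_force: [0.5, 0.6, 0.7]
opening: 0.0092
grip_force: 20.0
```

apply_moves([
  [0, 0, -0.05, 0, 0, 0, 0],
  [0, 0, -0.15, 0, 0, 0, 0],
  [0, 0, -0.3, 0, 0, 0, 0],
  [0, 0, -0.45, 0, 0, 0, 0],
  [0, 0, -0.55, 0, 0, 0, 0],
  [0, 0, -0.6, 0, 0, 0, 0],
  [0, 0, -0.6, 0, 0, 0, 0],
])

```text
time: 39.75
ee_pos: [0.5656, 0.2611, 0.1544]
tcp_rot: [179.9, -0.1, 79.4]
contact_force: [0.3, -0.1, -0.1]
opening: 0.0091
grip_force: 20.0
```

```bash
python3 - <<'E'
from h import *
print(robot.sense()['contact_force'],robot.sense()['grip_force'])
plan([.5275,-.0835,.15])
a=snap('side')['frame'][150:350,230:430]
cv2.imwrite('pics/s2.png',cv2.resize(a,None,fx=3,fy=3,interpolation=cv2.INTER_CUBIC)[:,:,::-1])
E
```

```text
[ 0.33180502 -0.14249953 -0.11913503] 19.99897141009569
t 39.75 at [0.5656 0.2611 0.1544] [ 1.7989e+02 -7.0000e-02  7.9350e+01] open 0.0091
[0.5275, -0.0835, 0.15] -> 2 x [-0.864, 0.065, 0.01] min rows/call 4
```

View pics/s2.png

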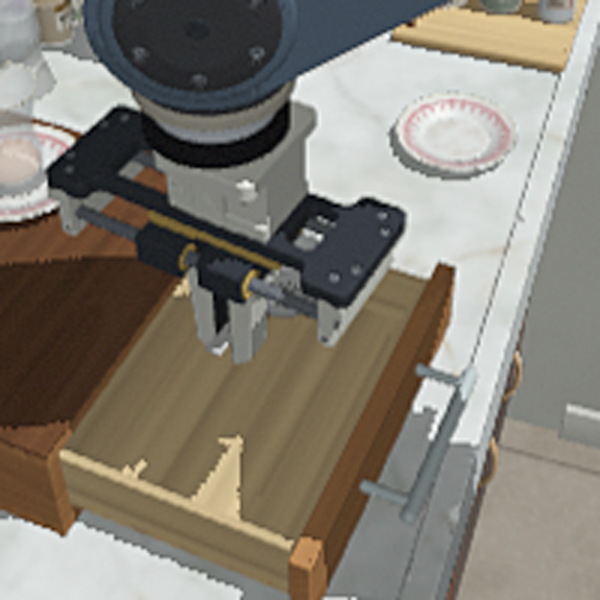

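The strainer is held: its handle tip shows at crop (222,350), the bowl hangs behind the fingers at (285,295) and the drawer is empty. On to the saucer.

apply_moves([
  [-0.04, 0, 0, 0, 0, 0, 0],
  [-0.12, 0.01, 0, 0, 0, 0, 0],
  [-0.23, 0.02, 0, 0, 0, 0, 0],
  [-0.36, 0.03, 0, 0, 0, 0, 0],
  [-0.49, 0.04, 0, 0, 0, 0, 0],
  [-0.62, 0.045, 0, 0, 0, 0, 0],
  [-0.75, 0.055, 0, 0, 0, 0, 0],
  [-0.864, 0.065, 0, 0, 0, 0, 0],
])

```text
time: 40.6
ee_pos: [0.545, 0.0863, 0.1523]
tcp_rot: [-179.9, 0.0, 79.3]
contact_force: [0.7, 0.2, -1.0]
opening: 0.0086
grip_force: 20.0
```

apply_moves([
  [-0.12, 0.01, 0, 0, 0, 0, 0],
  [-0.25, 0.02, 0, 0, 0, 0, 0],
  [-0.38, 0.03, 0, 0, 0, 0, 0],
  [-0.51, 0.04, 0, 0, 0, 0, 0],
  [-0.64, 0.045, 0, 0, 0, 0, 0],
  [-0.76, 0.055, 0, 0, 0, 0, 0],
  [-0.83, 0.06, 0, 0, 0, 0, 0],
  [-0.864, 0.065, 0.1, 0, 0, 0, 0],
  [-0.864, 0.065, 0.2, 0, 0, 0, 0],
  [-0.864, 0.065, 0.2, 0, 0, 0, 0],
])

```text
time: 41.6
ee_pos: [0.5249, -0.0837, 0.1107]
tcp_rot: [-179.7, -0.0, 79.3]
contact_force: [0.7, -0.4, -0.1]
opening: 0.0088
grip_force: 20.0
```

```bash
python3 - <<'E'
from h import *
plan([.5272,-.0829,.02])
for cam in('side','top'):
    snap(cam)
    for q in('strainer','saucer'): print(cam,q,[(np.round(x['at'],4),round(x['score'],2)) for x in robot.place_of(q,cam)])
E
```

```text
t 41.6 at [ 0.5249 -0.0837  0.1107] [-1.7973e+02 -2.0000e-02  7.9310e+01] open 0.0088
[0.5272, -0.0829, 0.02] -> 1 x [0.006, 0.012, 0.453] min rows/call 2
side strainer [(array([ 0.5156, -0.1185,  0.0988]), 0.52)]
side saucer [(array([ 0.5146, -0.1473,  0.0025]), 0.84)]
top strainer [(array([ 0.5199, -0.3585,  0.013 ]), 0.21)]
top saucer [(array([ 0.5809, -0.3615,  0.0106]), 0.22)]
```

apply_moves([
  [0.003, 0.01, 0.06, 0, 0, 0, 0],
  [0.003, 0.01, 0.16, 0, 0, 0, 0],
  [0.003, 0.01, 0.27, 0, 0, 0, 0],
  [0.003, 0.01, 0.36, 0, 0, 0, 0],
  [0.003, 0.01, 0.42, 0, 0, 0, 0],
  [0.003, 0.01, 0.45, 0, 0, 0, 0],
  [0.003, 0.01, 0.46, 0, 0, 0, 0],
  [0.003, 0.01, 0.46, 0, 0, 0, 0],
])

```text
time: 42.7
ee_pos: [0.5292, -0.0834, 0.0213]
tcp_rot: [180.0, 0.0, 79.4]
contact_force: [0.5, -0.6, -0.5]
opening: 0.0087
grip_force: 20.0
```

apply_moves([
  [0.003, 0, 0.008, 0, 0, 0, 0],
  [0.006, 0, 0.016, 0, 0, 0, 0],
  [0.006, 0, 0.02, 0, 0, 0, 0],
  [0.006, 0, 0.02, 0, 0, 0, 0],
])

```text
time: 43.1
ee_pos: [0.5291, -0.0822, 0.0171]
tcp_rot: [180.0, 0.0, 79.4]
contact_force: [-0.0, 1.2, 0.1]
opening: 0.0086
grip_force: 20.0
```

```bash
python3 - <<'E'
from h import *
s=robot.sense(); print(s['ee_pos'],s['contact_force'])
for cam in('side','top'):
    snap(cam)
    for q in('strainer','saucer'): print(cam,q,[(np.round(x['at'],4),round(x['score'],2)) for x in robot.place_of(q,cam)])
E
```

```text
[ 0.52914381 -0.08215351  0.01708647] [-0.00671815  1.20887528  0.06783692]
side strainer [(array([ 0.5228, -0.1173,  0.0064]), 0.71)]
side saucer [(array([ 0.5164, -0.1486,  0.0012]), 0.45)]
top strainer []
top saucer [(array([ 0.5168, -0.1476, -0.0018]), 0.69)]
```

apply_moves([
  [0.006, 0, 0.005, 0, 0, 0, 0],
  [0.008, 0, 0.009, 0, 0, 0, 0],
  [0.008, 0, 0.009, 0, 0, 0, 0],
])

```text
time: 43.7
ee_pos: [0.5295, -0.0805, 0.0152]
tcp_rot: [180.0, -0.0, 79.4]
contact_force: [0.1, 0.7, 1.2]
opening: 0.009
grip_force: 20.0
```

apply_moves([
  [0, 0, -0.008, 0, 0, 0, 0],
  [-0.018, -0.005, -0.008, 0, 0, 0, 0],
  [-0.018, -0.005, 0, 0, 0, 0, 0],
  [-0.018, -0.005, 0.003, 0, 0, 0, 0],
  [-0.018, -0.005, 0.003, 0, 0, 0, 0],
])

```text
time: 44.2
ee_pos: [0.5278, -0.084, 0.0146]
tcp_rot: [180.0, 0.0, 79.3]
contact_force: [-0.2, 0.0, 1.9]
opening: 0.0089
grip_force: 20.0
```

apply_moves([
  [0, 0, 0, 0, 0, 0, 0.15],
  [0, 0, 0, 0, 0, 0, 0.3],
  [0, 0, 0, 0, 0, 0, 0.4],
  [0, 0, 0, 0, 0, 0, 0.4],
  [0, 0, 0, 0, 0, 0, 0.4],
])

```text
time: 44.7
ee_pos: [0.5277, -0.084, 0.0146]
tcp_rot: [-180.0, 0.0, 79.4]
contact_force: [-0.0, -0.4, 0.0]
opening: 0.0367
grip_force: 0.0
```

apply_moves([
  [0, 0, -0.06, 0, 0, 0, 0.4],
  [0, 0, -0.2, 0, 0, 0, 0.4],
  [0, 0, -0.4, 0, 0, 0, 0.4],
  [0, 0, -0.6, 0, 0, 0, 0.4],
  [0, 0, -0.75, 0, 0, 0, 0.4],
  [0, 0, -0.75, 0, 0, 0, 0.4],
])

```text
time: 45.3
ee_pos: [0.5297, -0.0844, 0.1695]
tcp_rot: [179.6, 0.0, 79.4]
contact_force: [1.0, -0.2, -0.1]
opening: 0.0372
grip_force: 0.0
```

apply_moves([
  [0.1, -0.1, 0, 0, 0, -0.045, 0],
  [0.2, -0.2, 0, 0, 0, -0.09, 0],
  [0.3, -0.3, 0, 0, 0, -0.135, 0],
  [0.4, -0.4, 0, 0, 0, -0.18, 0],
  [0.5, -0.5, 0, 0, 0, -0.225, 0],
  [0.6, -0.6, 0, 0, 0, -0.27, 0],
  [0.7, -0.7, 0, 0, 0, -0.315, 0],
  [0.8, -0.8, 0, 0, 0, -0.36, 0],
  [0.9, -0.9, 0, 0, 0, -0.405, 0],
  [1, -1, 0, 0, 0, -0.45, 0],
])

```text
time: 46.3
ee_pos: [0.3671, 0.1503, 0.1646]
tcp_rot: [-180.0, -0.0, 160.7]
contact_force: [-0.6, 0.7, 0.4]
opening: 0.0006
grip_force: 0.0
```

apply_moves([
  [0, 0, 0, 0, 0, -0.045, 0],
  [0, 0, 0, 0, 0, -0.087, 0],
  [0, 0, 0, 0, 0, -0.087, 0],
  [0, 0, 0, 0, 0, -0.087, 0],
  [0, 0, 0, 0, 0, -0.087, 0],
])

```text
time: 46.8
ee_pos: [0.3681, 0.1494, 0.1646]
tcp_rot: [-180.0, -0.0, 175.8]
contact_force: [-0.7, 0.6, -0.4]
opening: 0.0004
grip_force: 0.0
```

```bash
python3 - <<'E'
from h import *
plan([.405,.211,.11],[.405,.211,.035])
cs=[snap('side','p_side'),snap('top')]
for cam in('side','top'):
    for q in('strainer','saucer','drawer_unit_drawer0_handle'): print(cam,q,[(np.round(x['at'],4),round(x['score'],2)) for x in robot.place_of(q,cam)])
a=cv2.imread('pics/p_side.png')[130:330,250:450]; cv2.imwrite('pics/p1.png',cv2.resize(a,None,fx=3,fy=3,interpolation=cv2.INTER_CUBIC))
E
```

```text
t 46.8 at [0.3681 0.1494 0.1646] [-1.8000e+02 -1.0000e-02  1.7582e+02] open 0.0004
[0.405, 0.211, 0.11] -> 1 x [-0.161, 0.321, 0.273] min rows/call 2
[0.405, 0.211, 0.035] -> 1 x [-0.0, 0.0, 0.375] min rows/call 2
side strainer [(array([ 0.5195, -0.1171,  0.0037]), 0.97)]
side saucer [(array([ 0.5157, -0.1491,  0.0015]), 0.7)]
side drawer_unit_drawer0_handle []
top strainer [(array([ 0.5221, -0.124 ,  0.0028]), 0.75), (array([ 0.5165, -0.1472,  0.0021]), 0.43)]
top saucer [(array([ 5.165e-01, -1.483e-01, -1.000e-04]), 0.85)]
top drawer_unit_drawer0_handle [(array([0.444 , 0.2063, 0.0517]), 0.82), (array([ 0.5244, -0.3624,  0.0132]), 0.17)]
```

View pics/p1.png

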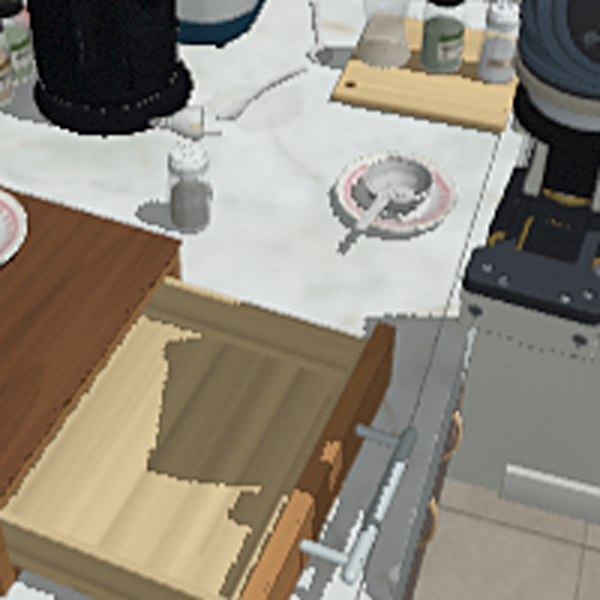

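The strainer sits level, with its bowl in the saucer's middle at crop (398,185) and its handle out to (345,245). Glass, jar and shaker stand on the board. Now I'll push the drawer shut from in front of the bar.

apply_moves([
  [-0.08, 0.16, 0.14, 0, 0, 0, 0],
  [-0.161, 0.321, 0.273, 0, 0, 0, 0],
  [-0.161, 0.321, 0.4, 0, 0, 0, 0],
  [-0.161, 0.321, 0.55, 0, 0, 0, 0],
  [-0.161, 0.321, 0.64, 0, 0, 0, 0],
  [-0.161, 0.321, 0.64, 0, 0, 0, 0],
])

```text
time: 47.8
ee_pos: [0.4035, 0.2109, 0.0348]
tcp_rot: [-179.9, -0.2, 176.0]
contact_force: [0.4, -0.7, 0.7]
opening: 0.0002
grip_force: 0.0
```

apply_moves([
  [-0.06, 0, 0, 0, 0, 0, 0],
  [-0.12, 0, 0, 0, 0, 0, 0],
  [-0.2, 0, 0, 0, 0, 0, 0],
  [-0.3, 0, 0, 0, 0, 0, 0],
  [-0.4, 0, 0, 0, 0, 0, 0],
  [-0.5, 0, 0, 0, 0, 0, 0],
  [-0.6, 0, 0, 0, 0, 0, 0],
  [-0.7, 0, 0, 0, 0, 0, 0],
  [-0.8, 0, 0, 0, 0, 0, 0],
  [-0.85, 0, 0, 0, 0, 0, 0],
])

```text
time: 48.8
ee_pos: [0.5769, 0.1991, 0.0379]
tcp_rot: [180.0, 0.1, 176.0]
contact_force: [-1.9, -1.0, 0.1]
opening: 0.0003
grip_force: 0.4
```

apply_moves([
  [-0.02, 0, 0, 0, 0, 0, 0],
  [-0.03, 0, 0, 0, 0, 0, 0],
  [-0.04, 0, 0, 0, 0, 0, 0],
  [-0.04, 0, 0, 0, 0, 0, 0],
])

```text
time: 49.2
ee_pos: [0.5822, 0.199, 0.0368]
tcp_rot: [180.0, 0.0, 176.0]
contact_force: [-0.3, 0.2, 0.3]
opening: 0.0004
grip_force: 0.0
```

apply_moves([
  [-0.01, 0, 0, 0, 0, 0, 0],
  [-0.02, 0, 0, 0, 0, 0, 0],
  [-0.03, 0, 0, 0, 0, 0, 0],
  [-0.03, 0, 0, 0, 0, 0, 0],
])

```text
time: 49.6
ee_pos: [0.5886, 0.1986, 0.0366]
tcp_rot: [180.0, 0.0, 176.0]
contact_force: [0.7, 0.1, 0.7]
opening: 0.0005
grip_force: 0.0
```

```bash
python3 - <<'E'
from h import *
for cam in('side','top'):
    snap(cam)
    for q in('drawer_unit_drawer0_handle','drawer_unit'): print(cam,q,[(np.round(x['at'],4),round(x['score'],2)) for x in robot.place_of(q,cam)])
plan([.59,.199,.035])
E
```

```text
side drawer_unit_drawer0_handle [(array([0.5999, 0.2005, 0.0495]), 0.93)]
side drawer_unit [(array([ 7.613e-01,  1.840e-01, -6.000e-04]), 0.59)]
top drawer_unit_drawer0_handle []
top drawer_unit [(array([7.595e-01, 1.828e-01, 5.000e-04]), 0.93)]
t 49.9 at [0.5883 0.1986 0.0366] [1.8000e+02 1.0000e-02 1.7601e+02] open 0.0008
[0.59, 0.199, 0.035] -> 1 x [-0.008, 0.003, 0.008] min rows/call 1
```

apply_moves([
  [-0.01, 0, 0, 0, 0, 0, 0],
  [-0.015, 0, 0, 0, 0, 0, 0],
  [-0.015, 0, 0, 0, 0, 0, 0],
])

```text
time: 50.2
ee_pos: [0.59, 0.1984, 0.0365]
tcp_rot: [-180.0, -0.2, 176.0]
contact_force: [-8.1, 0.9, 5.9]
opening: 0.0004
grip_force: 4.1
```

apply_moves([
  [-0.005, 0, 0, 0, 0, 0, 0],
  [-0.01, 0, 0, 0, 0, 0, 0],
  [-0.01, 0, 0, 0, 0, 0, 0],
])

```text
time: 50.5
ee_pos: [0.5901, 0.1984, 0.0365]
tcp_rot: [-179.9, -0.4, 176.0]
contact_force: [-18.4, 0.9, 13.7]
opening: 0.0008
grip_force: 9.3
```

The drawer is shut: it resists at 18 N. I'll back off and fetch the glass.

apply_moves([
  [0.05, 0, 0, 0, 0, 0, 0],
  [0.15, 0, 0, 0, 0, 0, 0.2],
  [0.2, 0, -0.15, 0, 0, 0, 0.4],
  [0.2, 0, -0.35, 0, 0, 0, 0.6],
  [0.2, 0, -0.55, 0, 0, 0, 0.8],
  [0.2, 0, -0.68, 0, 0, 0, 0.8],
  [0.2, 0, -0.68, 0, 0, 0, 0.8],
  [0.2, 0, -0.68, 0, 0, 0, 0.8],
])

```text
time: 51.3
ee_pos: [0.5534, 0.2009, 0.1726]
tcp_rot: [180.0, 0.0, 176.0]
contact_force: [-0.7, 0.4, -0.4]
opening: 0.0521
grip_force: 0.0
```

```bash
python3 - <<'E'
from h import *
plan([.583,-.361,.172])
for cam in('side','top'):
    snap(cam)
    for q in('tea_glass','spice_jar','salt_shaker','drawer_unit_drawer0_handle'): print(cam,q,[(np.round(x['at'],4),round(x['score'],2)) for x in robot.place_of(q,cam)])
E
```

```text
t 51.3 at [0.5534 0.2009 0.1726] [1.7999e+02 5.0000e-02 1.7601e+02] open 0.0521
[0.583, -0.361, 0.172] -> 3 x [-0.114, -0.931, 0.001] min rows/call 4
side tea_glass [(array([ 0.5834, -0.3594,  0.0165]), 0.86)]
side spice_jar []
side salt_shaker [(array([ 0.4599, -0.3573,  0.012 ]), 0.74)]
side drawer_unit_drawer0_handle [(array([0.6011, 0.2008, 0.0532]), 0.82)]
top tea_glass [(array([ 0.5782, -0.3611,  0.0118]), 0.53), (array([ 0.5217, -0.363 ,  0.0128]), 0.43)]
top spice_jar [(array([ 0.521 , -0.3604,  0.0106]), 0.57)]
top salt_shaker [(array([ 0.4669, -0.3579,  0.0142]), 0.56), (array([7.575e-01, 1.841e-01, 4.000e-04]), 0.43)]
top drawer_unit_drawer0_handle [(array([0.6016, 0.1943, 0.0497]), 0.57)]
```

apply_moves([
  [-0.01, -0.1, 0, 0, 0, 0, 0.8],
  [-0.03, -0.28, 0, 0, 0, 0, 0.8],
  [-0.05, -0.46, 0, 0, 0, 0, 0.8],
  [-0.07, -0.63, 0, 0, 0, 0, 0.8],
  [-0.09, -0.79, 0, 0, 0, 0, 0.8],
  [-0.114, -0.931, 0, 0, 0, 0, 0.8],
])

```text
time: 52.4
ee_pos: [0.5631, 0.0121, 0.1727]
tcp_rot: [-180.0, 0.0, 176.0]
contact_force: [0.9, 0.2, -0.2]
opening: 0.0743
grip_force: 0.0
```

apply_moves([
  [-0.02, -0.17, 0, 0, 0, 0, 0.8],
  [-0.04, -0.34, 0, 0, 0, 0, 0.8],
  [-0.06, -0.51, 0, 0, 0, 0, 0.8],
  [-0.08, -0.66, 0, 0, 0, 0, 0.8],
  [-0.095, -0.8, 0, 0, 0, 0, 0.8],
  [-0.114, -0.931, 0, 0, 0, 0, 0.8],
])

```text
time: 53.0
ee_pos: [0.5729, -0.1751, 0.1726]
tcp_rot: [-180.0, 0.0, 176.0]
contact_force: [1.0, -0.0, -0.2]
opening: 0.0747
grip_force: 0.0
```

apply_moves([
  [-0.02, -0.17, 0, 0, 0, 0, 0.8],
  [-0.04, -0.34, 0, 0, 0, 0, 0.8],
  [-0.06, -0.51, 0, 0, 0, 0, 0.8],
  [-0.08, -0.66, 0, 0, 0, 0, 0.8],
  [-0.095, -0.8, 0, 0, 0, 0, 0.8],
  [-0.114, -0.931, 0, 0, 0, 0, 0.8],
  [-0.114, -0.931, 0, 0, 0, 0, 0.8],
  [-0.114, -0.931, 0, 0, 0, 0, 0.8],
  [-0.114, -0.931, 0, 0, 0, 0, 0.8],
])

```text
time: 53.9
ee_pos: [0.5828, -0.36, 0.1726]
tcp_rot: [180.0, -0.0, 176.0]
contact_force: [0.7, -0.1, -0.7]
opening: 0.0741
grip_force: 0.0
```

```bash
python3 - <<'E'
from h import *
plan([.5834,-.3607,.043])
E
```

```text
t 53.9 at [ 0.5828 -0.36    0.1726] [ 1.7998e+02 -2.0000e-02  1.7605e+02] open 0.0741
[0.5834, -0.3607, 0.043] -> 1 x [-0.003, -0.004, 0.648] min rows/call 3
```

apply_moves([
  [-0.003, -0.004, 0.1, 0, 0, 0, 0.8],
  [-0.003, -0.004, 0.23, 0, 0, 0, 0.8],
  [-0.003, -0.004, 0.36, 0, 0, 0, 0.8],
  [-0.003, -0.004, 0.49, 0, 0, 0, 0.8],
  [-0.003, -0.004, 0.59, 0, 0, 0, 0.8],
  [-0.003, -0.004, 0.64, 0, 0, 0, 0.8],
  [-0.003, -0.004, 0.648, 0, 0, 0, 0.8],
  [-0.003, -0.004, 0.648, 0, 0, 0, 0.8],
])

```text
time: 54.7
ee_pos: [0.5838, -0.3617, 0.0438]
tcp_rot: [-180.0, 0.0, 176.0]
contact_force: [0.5, 0.6, 0.8]
opening: 0.0746
grip_force: 0.0
```

apply_moves([
  [0, 0, 0, 0, 0, 0, 0.65],
  [0, 0, 0, 0, 0, 0, 0.6],
  [0, 0, 0, 0, 0, 0, 0.1],
  [0, 0, 0, 0, 0, 0, 0.1],
  [0, 0, 0, 0, 0, 0, 0.1],
  [0, 0, 0, 0, 0, 0, 0.1],
], newtons=12)

```text
time: 55.3
ee_pos: [0.5835, -0.3619, 0.0436]
tcp_rot: [-180.0, 0.0, 176.0]
contact_force: [-1.8, 1.9, 5.9]
opening: 0.0525
grip_force: 12.2
```

apply_moves([
  [0, 0, -0.06, 0, 0, 0, 0.1],
  [0, 0, -0.2, 0, 0, 0, 0.1],
  [0, 0, -0.35, 0, 0, 0, 0.1],
  [0, 0, -0.5, 0, 0, 0, 0.1],
  [0, 0, -0.64, 0, 0, 0, 0.1],
  [0, 0, -0.7, 0, 0, 0, 0.1],
  [0, 0, -0.7, 0, 0, 0, 0.1],
  [0, 0, -0.7, 0, 0, 0, 0.1],
])

```text
time: 56.1
ee_pos: [0.5828, -0.3616, 0.1817]
tcp_rot: [180.0, -0.1, 176.0]
contact_force: [-0.1, 0.1, -1.1]
opening: 0.0526
grip_force: 11.9
```

```bash
python3 - <<'E'
from h import *
plan([.4872,.298,.182]); print(robot.sense()['contact_force'])
E
```

```text
t 56.1 at [ 0.5828 -0.3616  0.1817] [ 1.7995e+02 -8.0000e-02  1.7601e+02] open 0.0526
[0.4872, 0.298, 0.182] -> 4 x [0.177, 0.814, 0.001] min rows/call 4
[-0.07255759  0.09383602 -1.074568  ]
```

apply_moves([
  [0.01, 0.05, 0, 0, 0, 0, 0.1],
  [0.03, 0.15, 0, 0, 0, 0, 0.1],
  [0.06, 0.28, 0, 0, 0, 0, 0.1],
  [0.09, 0.42, 0, 0, 0, 0, 0.1],
  [0.12, 0.56, 0, 0, 0, 0, 0.1],
  [0.15, 0.69, 0, 0, 0, 0, 0.1],
  [0.177, 0.814, 0, 0, 0, 0, 0.1],
])

```text
time: 56.8
ee_pos: [0.5583, -0.195, 0.1818]
tcp_rot: [180.0, -0.1, 176.0]
contact_force: [-0.4, 0.5, -1.0]
opening: 0.0526
grip_force: 11.9
```

apply_moves([
  [0.03, 0.14, 0, 0, 0, 0, 0.1],
  [0.06, 0.28, 0, 0, 0, 0, 0.1],
  [0.09, 0.42, 0, 0, 0, 0, 0.1],
  [0.12, 0.56, 0, 0, 0, 0, 0.1],
  [0.15, 0.69, 0, 0, 0, 0, 0.1],
  [0.177, 0.814, 0, 0, 0, 0, 0.1],
])

```text
time: 57.4
ee_pos: [0.5341, -0.0304, 0.1819]
tcp_rot: [180.0, -0.1, 176.0]
contact_force: [0.5, -1.0, -0.6]
opening: 0.0524
grip_force: 11.9
```

apply_moves([
  [0.03, 0.14, 0, 0, 0, 0, 0.1],
  [0.06, 0.28, 0, 0, 0, 0, 0.1],
  [0.09, 0.42, 0, 0, 0, 0, 0.1],
  [0.12, 0.56, 0, 0, 0, 0, 0.1],
  [0.15, 0.69, 0, 0, 0, 0, 0.1],
  [0.177, 0.814, 0, 0, 0, 0, 0.1],
])

```text
time: 58.0
ee_pos: [0.51, 0.1342, 0.1819]
tcp_rot: [-180.0, -0.1, 176.0]
contact_force: [0.7, 0.1, -0.7]
opening: 0.0527
grip_force: 11.9
```

apply_moves([
  [0.03, 0.14, 0, 0, 0, 0, 0.1],
  [0.06, 0.28, 0, 0, 0, 0, 0.1],
  [0.09, 0.42, 0, 0, 0, 0, 0.1],
  [0.12, 0.56, 0, 0, 0, 0, 0.1],
  [0.15, 0.69, 0, 0, 0, 0, 0.1],
  [0.177, 0.814, 0, 0, 0, 0, 0.1],
  [0.177, 0.814, 0, 0, 0, 0, 0.1],
  [0.177, 0.814, 0, 0, 0, 0, 0.1],
])

```text
time: 58.8
ee_pos: [0.4864, 0.2976, 0.182]
tcp_rot: [-179.9, -0.1, 176.1]
contact_force: [-0.4, 0.1, -1.3]
opening: 0.0522
grip_force: 11.9
```

```bash
python3 - <<'E'
from h import *
plan([.4872,.298,.030])
E
```

```text
t 58.8 at [0.4864 0.2976 0.182 ] [-1.7994e+02 -9.0000e-02  1.7608e+02] open 0.0522
[0.4872, 0.298, 0.03] -> 1 x [-0.005, 0.003, 0.76] min rows/call 4
```

apply_moves([
  [0, 0, 0.12, 0, 0, 0, 0.1],
  [0, 0, 0.27, 0, 0, 0, 0.1],
  [0, 0, 0.42, 0, 0, 0, 0.1],
  [0, 0, 0.56, 0, 0, 0, 0.1],
  [0, 0, 0.67, 0, 0, 0, 0.1],
  [0, 0, 0.73, 0, 0, 0, 0.1],
  [0, 0, 0.75, 0, 0, 0, 0.1],
  [0, 0, 0.757, 0, 0, 0, 0.1],
  [0, 0, 0.757, 0, 0, 0, 0.1],
])

```text
time: 59.7
ee_pos: [0.4878, 0.2977, 0.0324]
tcp_rot: [180.0, 0.1, 176.0]
contact_force: [0.4, 0.6, -1.0]
opening: 0.0526
grip_force: 11.9
```

apply_moves([
  [0, 0, 0.005, 0, 0, 0, 0.1],
  [0, 0, 0.008, 0, 0, 0, 0.1],
  [0, 0, 0.008, 0, 0, 0, 0.1],
])

```text
time: 60.0
ee_pos: [0.4875, 0.2977, 0.0303]
tcp_rot: [180.0, 0.0, 176.0]
contact_force: [1.1, -0.3, -1.9]
opening: 0.0527
grip_force: 11.9
```

apply_moves([
  [0, 0, 0.005, 0, 0, 0, 0.1],
  [0, 0, 0.009, 0, 0, 0, 0.1],
  [0, 0, 0.009, 0, 0, 0, 0.1],
])

```text
time: 60.3
ee_pos: [0.4877, 0.2977, 0.0294]
tcp_rot: [180.0, 0.0, 176.0]
contact_force: [-3.9, -2.5, 13.3]
opening: 0.0524
grip_force: 12.4
```

apply_moves([
  [0, 0, -0.007, 0, 0, 0, 0.6],
  [0, 0, -0.007, 0, 0, 0, 0.7],
  [0, 0, -0.007, 0, 0, 0, 0.8],
  [0, 0, -0.007, 0, 0, 0, 0.8],
  [0, 0, -0.007, 0, 0, 0, 0.8],
])

```text
time: 60.8
ee_pos: [0.4874, 0.2976, 0.0295]
tcp_rot: [-180.0, -0.0, 176.0]
contact_force: [-0.1, 0.1, -0.6]
opening: 0.0742
grip_force: 0.0
```

apply_moves([
  [0, 0, -0.1, 0, 0, 0, 0.8],
  [0, 0, -0.25, 0, 0, 0, 0.8],
  [0, 0, -0.45, 0, 0, 0, 0.8],
  [0, 0, -0.65, 0, 0, 0, 0.8],
  [0, 0, -0.71, 0, 0, 0, 0.8],
  [0, 0, -0.71, 0, 0, 0, 0.8],
])

```text
time: 61.4
ee_pos: [0.488, 0.298, 0.1731]
tcp_rot: [179.9, 0.2, 176.0]
contact_force: [-0.0, 0.2, -0.3]
opening: 0.0748
grip_force: 0.0
```

apply_moves([
  [-0.02, -0.15, 0, 0, 0, 0, 0.7],
  [-0.04, -0.32, 0, 0, 0, 0, 0.7],
  [-0.06, -0.49, 0, 0, 0, 0, 0.7],
  [-0.08, -0.66, 0, 0, 0, 0, 0.7],
  [-0.102, -0.817, 0, 0, 0, 0, 0.7],
])

```text
time: 61.9
ee_pos: [0.4953, 0.1316, 0.1696]
tcp_rot: [-180.0, -0.2, 176.0]
contact_force: [0.6, 0.3, -0.5]
opening: 0.0651
grip_force: 0.0
```

apply_moves([
  [-0.02, -0.17, 0, 0, 0, 0, 0.7],
  [-0.04, -0.34, 0, 0, 0, 0, 0.7],
  [-0.06, -0.51, 0, 0, 0, 0, 0.7],
  [-0.08, -0.67, 0, 0, 0, 0, 0.7],
  [-0.102, -0.817, 0, 0, 0, 0, 0.7],
])

```text
time: 62.4
ee_pos: [0.5043, -0.0326, 0.1696]
tcp_rot: [180.0, -0.2, 176.0]
contact_force: [0.8, 0.4, -0.0]
opening: 0.065
grip_force: 0.0
```

apply_moves([
  [-0.02, -0.17, 0, 0, 0, 0, 0.7],
  [-0.04, -0.34, 0, 0, 0, 0, 0.7],
  [-0.06, -0.51, 0, 0, 0, 0, 0.7],
  [-0.08, -0.67, 0, 0, 0, 0, 0.7],
  [-0.102, -0.817, 0, 0, 0, 0, 0.7],
])

```text
time: 62.9
ee_pos: [0.5133, -0.1969, 0.1694]
tcp_rot: [179.9, -0.2, 176.0]
contact_force: [0.3, -0.5, 0.3]
opening: 0.0647
grip_force: 0.0
```

apply_moves([
  [-0.02, -0.17, 0, 0, 0, 0, 0.7],
  [-0.04, -0.34, 0, 0, 0, 0, 0.7],
  [-0.06, -0.51, 0, 0, 0, 0, 0.7],
  [-0.08, -0.67, 0, 0, 0, 0, 0.7],
  [-0.102, -0.817, 0, 0, 0, 0, 0.7],
  [-0.102, -0.817, 0, 0, 0, 0, 0.7],
  [-0.102, -0.817, 0, 0, 0, 0, 0.7],
  [-0.102, -0.817, 0, 0, 0, 0, 0.7],
])

```text
time: 63.7
ee_pos: [0.523, -0.3589, 0.1705]
tcp_rot: [179.9, -0.1, 176.0]
contact_force: [0.5, 0.5, 0.1]
opening: 0.065
grip_force: 0.0
```

```bash
python3 - <<'E'
from h import *
plan([.523,-.3598,.045])
for cam in('side','top'):
    snap(cam)
    for q in('tea_glass','spice_jar'): print(cam,q,[(np.round(x['at'],4),round(x['score'],2)) for x in robot.place_of(q,cam)])
E
```

```text
t 63.7 at [ 0.523  -0.3589  0.1705] [ 1.7993e+02 -9.0000e-02  1.7604e+02] open 0.065
[0.523, -0.3598, 0.045] -> 1 x [-0.001, -0.005, 0.627] min rows/call 3
side tea_glass []
side spice_jar [(array([ 0.5258, -0.3597,  0.0145]), 0.78)]
top tea_glass [(array([ 0.4873,  0.2985, -0.0006]), 0.81)]
top spice_jar []
```

apply_moves([
  [0, -0.004, 0.1, 0, 0, 0, 0.7],
  [0, -0.004, 0.23, 0, 0, 0, 0.7],
  [0, -0.004, 0.36, 0, 0, 0, 0.7],
  [0, -0.004, 0.48, 0, 0, 0, 0.7],
  [0, -0.004, 0.58, 0, 0, 0, 0.7],
  [0, -0.004, 0.62, 0, 0, 0, 0.7],
  [0, -0.004, 0.627, 0, 0, 0, 0.7],
  [0, -0.004, 0.627, 0, 0, 0, 0.7],
])

```text
time: 64.8
ee_pos: [0.5236, -0.3611, 0.047]
tcp_rot: [-180.0, 0.0, 176.0]
contact_force: [-0.2, -0.8, 0.8]
opening: 0.0652
grip_force: 0.0
```

apply_moves([
  [0, 0, 0, 0, 0, 0, 0.55],
  [0, 0, 0, 0, 0, 0, 0.5],
  [0, 0, 0, 0, 0, 0, 0.1],
  [0, 0, 0, 0, 0, 0, 0.1],
  [0, 0, 0, 0, 0, 0, 0.1],
  [0, 0, 0, 0, 0, 0, 0.1],
], newtons=15)

```text
time: 65.4
ee_pos: [0.5234, -0.361, 0.0467]
tcp_rot: [-180.0, 0.0, 176.0]
contact_force: [-1.1, 2.0, 4.5]
opening: 0.0424
grip_force: 15.0
```

apply_moves([
  [0, 0, -0.06, 0, 0, 0, 0.1],
  [0, 0, -0.2, 0, 0, 0, 0.1],
  [0, 0, -0.35, 0, 0, 0, 0.1],
  [0, 0, -0.5, 0, 0, 0, 0.1],
  [0, 0, -0.64, 0, 0, 0, 0.1],
  [0, 0, -0.7, 0, 0, 0, 0.1],
  [0, 0, -0.7, 0, 0, 0, 0.1],
  [0, 0, -0.7, 0, 0, 0, 0.1],
])

```text
time: 66.2
ee_pos: [0.5228, -0.3605, 0.185]
tcp_rot: [179.9, -0.1, 176.0]
contact_force: [0.5, 0.7, -1.3]
opening: 0.0422
grip_force: 15.0
```

```bash
python3 - <<'E'
from h import *
plan([.481,.2083,.182]); print(robot.sense()['contact_force'])
E
```

```text
t 66.2 at [ 0.5228 -0.3605  0.185 ] [ 1.7995e+02 -8.0000e-02  1.7601e+02] open 0.0422
[0.481, 0.2083, 0.182] -> 3 x [0.135, 0.941, 0.006] min rows/call 4
[ 0.46900963  0.68550199 -1.26070046]
```

apply_moves([
  [0.01, 0.05, 0, 0, 0, 0, 0.1],
  [0.02, 0.15, 0, 0, 0, 0, 0.1],
  [0.04, 0.28, 0, 0, 0, 0, 0.1],
  [0.06, 0.42, 0, 0, 0, 0, 0.1],
  [0.08, 0.56, 0, 0, 0, 0, 0.1],
  [0.1, 0.7, 0, 0, 0, 0, 0.1],
  [0.12, 0.83, 0, 0, 0, 0, 0.1],
  [0.135, 0.941, 0, 0, 0, 0, 0.1],
])

```text
time: 67.0
ee_pos: [0.5084, -0.1691, 0.185]
tcp_rot: [179.9, -0.1, 176.0]
contact_force: [0.2, -0.3, -2.6]
opening: 0.0422
grip_force: 15.0
```

apply_moves([
  [0.02, 0.14, 0, 0, 0, 0, 0.1],
  [0.04, 0.28, 0, 0, 0, 0, 0.1],
  [0.06, 0.42, 0, 0, 0, 0, 0.1],
  [0.08, 0.56, 0, 0, 0, 0, 0.1],
  [0.1, 0.7, 0, 0, 0, 0, 0.1],
  [0.12, 0.83, 0, 0, 0, 0, 0.1],
  [0.135, 0.941, 0, 0, 0, 0, 0.1],
])

```text
time: 67.7
ee_pos: [0.4943, 0.0201, 0.1851]
tcp_rot: [180.0, -0.1, 176.0]
contact_force: [0.7, -0.4, -1.6]
opening: 0.0424
grip_force: 15.0
```

apply_moves([
  [0.02, 0.14, 0, 0, 0, 0, 0.1],
  [0.04, 0.28, 0, 0, 0, 0, 0.1],
  [0.06, 0.42, 0, 0, 0, 0, 0.1],
  [0.08, 0.56, 0, 0, 0, 0, 0.1],
  [0.1, 0.7, 0, 0, 0, 0, 0.1],
  [0.12, 0.83, 0, 0, 0, 0, 0.1],
  [0.135, 0.941, 0, 0, 0, 0, 0.1],
  [0.135, 0.941, 0, 0, 0, 0, 0.1],
  [0.135, 0.941, 0, 0, 0, 0, 0.1],
])

```text
time: 68.6
ee_pos: [0.4808, 0.208, 0.1853]
tcp_rot: [-180.0, -0.1, 176.1]
contact_force: [-0.3, 0.0, -1.7]
opening: 0.0422
grip_force: 15.0
```

```bash
python3 - <<'E'
from h import *
plan([.481,.2083,.033])
E
```

```text
t 68.6 at [0.4808 0.208  0.1853] [-1.7995e+02 -1.0000e-01  1.7608e+02] open 0.0422
[0.481, 0.2083, 0.033] -> 1 x [-0.002, 0.002, 0.762] min rows/call 4
```

apply_moves([
  [0, 0, 0.12, 0, 0, 0, 0.1],
  [0, 0, 0.27, 0, 0, 0, 0.1],
  [0, 0, 0.42, 0, 0, 0, 0.1],
  [0, 0, 0.56, 0, 0, 0, 0.1],
  [0, 0, 0.67, 0, 0, 0, 0.1],
  [0, 0, 0.73, 0, 0, 0, 0.1],
  [0, 0, 0.75, 0, 0, 0, 0.1],
  [0, 0, 0.757, 0, 0, 0, 0.1],
  [0, 0, 0.757, 0, 0, 0, 0.1],
])

```text
time: 69.5
ee_pos: [0.4822, 0.208, 0.0356]
tcp_rot: [180.0, 0.1, 176.0]
contact_force: [-0.8, -0.1, -1.3]
opening: 0.042
grip_force: 15.0
```

apply_moves([
  [0, 0, 0.005, 0, 0, 0, 0.1],
  [0, 0, 0.008, 0, 0, 0, 0.1],
  [0, 0, 0.008, 0, 0, 0, 0.1],
])

```text
time: 69.8
ee_pos: [0.4818, 0.2081, 0.0335]
tcp_rot: [180.0, 0.0, 176.0]
contact_force: [0.0, 0.5, -1.4]
opening: 0.0421
grip_force: 15.0
```

apply_moves([
  [0, 0, 0.005, 0, 0, 0, 0.1],
  [0, 0, 0.009, 0, 0, 0, 0.1],
  [0, 0, 0.009, 0, 0, 0, 0.1],
])

```text
time: 70.1
ee_pos: [0.4821, 0.2084, 0.0324]
tcp_rot: [180.0, 0.1, 176.0]
contact_force: [-2.4, 1.2, 9.8]
opening: 0.0421
grip_force: 15.0
```

apply_moves([
  [0, 0, -0.007, 0, 0, 0, 0.5],
  [0, 0, -0.007, 0, 0, 0, 0.6],
  [0, 0, -0.007, 0, 0, 0, 0.63],
  [0, 0, -0.007, 0, 0, 0, 0.63],
  [0, 0, -0.007, 0, 0, 0, 0.63],
])

```text
time: 70.6
ee_pos: [0.4817, 0.208, 0.0327]
tcp_rot: [-180.0, -0.0, 176.0]
contact_force: [-0.1, -0.2, -0.4]
opening: 0.0586
grip_force: 0.0
```

apply_moves([
  [0, 0, -0.1, 0, 0, 0, 0.63],
  [0, 0, -0.25, 0, 0, 0, 0.63],
  [0, 0, -0.45, 0, 0, 0, 0.63],
  [0, 0, -0.65, 0, 0, 0, 0.63],
  [0, 0, -0.7, 0, 0, 0, 0.63],
  [0, 0, -0.7, 0, 0, 0, 0.63],
])

```text
time: 71.2
ee_pos: [0.4824, 0.2082, 0.1741]
tcp_rot: [179.9, 0.2, 176.0]
contact_force: [-1.1, 0.7, -0.5]
opening: 0.0586
grip_force: 0.0
```

apply_moves([
  [-0.01, -0.15, 0, 0, 0, 0, 0.68],
  [-0.015, -0.32, 0, 0, 0, 0, 0.68],
  [-0.02, -0.49, 0, 0, 0, 0, 0.68],
  [-0.025, -0.66, 0, 0, 0, 0, 0.68],
  [-0.03, -0.8, 0, 0, 0, 0, 0.68],
  [-0.037, -0.947, 0, 0, 0, 0, 0.68],
])

```text
time: 71.8
ee_pos: [0.4749, 0.0174, 0.171]
tcp_rot: [-180.0, -0.2, 176.0]
contact_force: [0.8, 0.5, 0.2]
opening: 0.0634
grip_force: 0.0
```

apply_moves([
  [-0.01, -0.17, 0, 0, 0, 0, 0.68],
  [-0.015, -0.34, 0, 0, 0, 0, 0.68],
  [-0.02, -0.5, 0, 0, 0, 0, 0.68],
  [-0.025, -0.66, 0, 0, 0, 0, 0.68],
  [-0.03, -0.8, 0, 0, 0, 0, 0.68],
  [-0.037, -0.947, 0, 0, 0, 0, 0.68],
])

```text
time: 72.4
ee_pos: [0.4691, -0.1718, 0.1709]
tcp_rot: [179.9, -0.2, 176.0]
contact_force: [0.7, -0.6, 0.8]
opening: 0.0634
grip_force: 0.0
```

apply_moves([
  [-0.01, -0.17, 0, 0, 0, 0, 0.68],
  [-0.015, -0.34, 0, 0, 0, 0, 0.68],
  [-0.02, -0.5, 0, 0, 0, 0, 0.68],
  [-0.025, -0.66, 0, 0, 0, 0, 0.68],
  [-0.03, -0.8, 0, 0, 0, 0, 0.68],
  [-0.037, -0.947, 0, 0, 0, 0, 0.68],
  [-0.037, -0.947, 0, 0, 0, 0, 0.68],
  [-0.037, -0.947, 0, 0, 0, 0, 0.68],
])

```text
time: 73.2
ee_pos: [0.4636, -0.3599, 0.1709]
tcp_rot: [179.9, -0.1, 176.0]
contact_force: [0.3, 0.2, -0.2]
opening: 0.0635
grip_force: 0.0
```

```bash
python3 - <<'E'
from h import *
plan([.4637,-.3603,.043])
for cam in('side','top'):
    snap(cam)
    for q in('tea_glass','spice_jar'): print(cam,q,[(np.round(x['at'],4),round(x['score'],2)) for x in robot.place_of(q,cam)])
E
```

```text
t 73.2 at [ 0.4636 -0.3599  0.1709] [ 1.7989e+02 -1.3000e-01  1.7596e+02] open 0.0635
[0.4637, -0.3603, 0.043] -> 1 x [-0.002, -0.003, 0.639] min rows/call 3
side tea_glass [(array([0.4901, 0.2945, 0.0034]), 0.69)]
side spice_jar [(array([0.4803, 0.2064, 0.0007]), 0.66)]
top tea_glass [(array([ 0.4828,  0.3012, -0.0038]), 0.6)]
top spice_jar [(array([ 0.4795,  0.2102, -0.0042]), 0.46)]
```

apply_moves([
  [0, 0, 0.1, 0, 0, 0, 0.68],
  [0, 0, 0.23, 0, 0, 0, 0.68],
  [0, 0, 0.36, 0, 0, 0, 0.68],
  [0, 0, 0.49, 0, 0, 0, 0.68],
  [0, 0, 0.59, 0, 0, 0, 0.68],
  [0, 0, 0.63, 0, 0, 0, 0.68],
  [0, 0, 0.64, 0, 0, 0, 0.68],
  [0, 0, 0.64, 0, 0, 0, 0.68],
])

```text
time: 74.3
ee_pos: [0.4647, -0.3605, 0.0455]
tcp_rot: [-180.0, 0.0, 176.0]
contact_force: [-0.3, -0.3, 0.7]
opening: 0.0632
grip_force: 0.0
```

apply_moves([
  [0, 0, 0, 0, 0, 0, 0.55],
  [0, 0, 0, 0, 0, 0, 0.5],
  [0, 0, 0, 0, 0, 0, 0.1],
  [0, 0, 0, 0, 0, 0, 0.1],
  [0, 0, 0, 0, 0, 0, 0.1],
  [0, 0, 0, 0, 0, 0, 0.1],
], newtons=15)

```text
time: 74.9
ee_pos: [0.4645, -0.3604, 0.0451]
tcp_rot: [-180.0, 0.0, 176.0]
contact_force: [1.2, 1.4, 3.9]
opening: 0.0371
grip_force: 15.1
```

apply_moves([
  [0, 0, -0.06, 0, 0, 0, 0.1],
  [0, 0, -0.2, 0, 0, 0, 0.1],
  [0, 0, -0.35, 0, 0, 0, 0.1],
  [0, 0, -0.5, 0, 0, 0, 0.1],
  [0, 0, -0.64, 0, 0, 0, 0.1],
  [0, 0, -0.7, 0, 0, 0, 0.1],
  [0, 0, -0.7, 0, 0, 0, 0.1],
  [0, 0, -0.7, 0, 0, 0, 0.1],
])

```text
time: 75.7
ee_pos: [0.4639, -0.36, 0.1837]
tcp_rot: [179.9, -0.1, 176.0]
contact_force: [0.0, 0.7, -1.3]
opening: 0.0368
grip_force: 14.8
```

```bash
python3 - <<'E'
from h import *
plan([.4747,.1247,.182]); print(robot.sense()['contact_force'])
E
```

```text
t 75.7 at [ 0.4639 -0.36    0.1837] [ 1.7995e+02 -7.0000e-02  1.7600e+02] open 0.0368
[0.4747, 0.1247, 0.182] -> 3 x [0.038, 0.807, 0.004] min rows/call 4
[ 0.00914102  0.6652101  -1.29952081]
```

apply_moves([
  [0, 0.05, 0, 0, 0, 0, 0.1],
  [0.01, 0.15, 0, 0, 0, 0, 0.1],
  [0.015, 0.28, 0, 0, 0, 0, 0.1],
  [0.02, 0.42, 0, 0, 0, 0, 0.1],
  [0.025, 0.56, 0, 0, 0, 0, 0.1],
  [0.03, 0.69, 0, 0, 0, 0, 0.1],
  [0.038, 0.807, 0, 0, 0, 0, 0.1],
])

```text
time: 76.4
ee_pos: [0.4673, -0.1968, 0.1837]
tcp_rot: [179.9, -0.1, 176.0]
contact_force: [-0.2, -0.1, -1.3]
opening: 0.0369
grip_force: 14.8
```

apply_moves([
  [0.01, 0.14, 0, 0, 0, 0, 0.1],
  [0.015, 0.28, 0, 0, 0, 0, 0.1],
  [0.02, 0.42, 0, 0, 0, 0, 0.1],
  [0.025, 0.56, 0, 0, 0, 0, 0.1],
  [0.03, 0.69, 0, 0, 0, 0, 0.1],
  [0.038, 0.807, 0, 0, 0, 0, 0.1],
])

```text
time: 77.0
ee_pos: [0.4707, -0.0355, 0.1837]
tcp_rot: [180.0, -0.1, 176.0]
contact_force: [-0.2, 0.4, -1.6]
opening: 0.037
grip_force: 14.8
```

apply_moves([
  [0.01, 0.14, 0, 0, 0, 0, 0.1],
  [0.015, 0.28, 0, 0, 0, 0, 0.1],
  [0.02, 0.42, 0, 0, 0, 0, 0.1],
  [0.025, 0.56, 0, 0, 0, 0, 0.1],
  [0.03, 0.69, 0, 0, 0, 0, 0.1],
  [0.038, 0.807, 0, 0, 0, 0, 0.1],
  [0.038, 0.807, 0, 0, 0, 0, 0.1],
  [0.038, 0.807, 0, 0, 0, 0, 0.1],
])

```text
time: 77.8
ee_pos: [0.4745, 0.1245, 0.184]
tcp_rot: [-180.0, -0.1, 176.1]
contact_force: [0.6, 0.5, -1.3]
opening: 0.0373
grip_force: 14.8
```

```bash
python3 - <<'E'
from h import *
plan([.4747,.1247,.033])
E
```

```text
t 77.8 at [0.4745 0.1245 0.184 ] [-1.7997e+02 -1.0000e-01  1.7608e+02] open 0.0373
[0.4747, 0.1247, 0.033] -> 1 x [-0.002, 0.002, 0.755] min rows/call 4
```

apply_moves([
  [0, 0, 0.12, 0, 0, 0, 0.1],
  [0, 0, 0.27, 0, 0, 0, 0.1],
  [0, 0, 0.42, 0, 0, 0, 0.1],
  [0, 0, 0.56, 0, 0, 0, 0.1],
  [0, 0, 0.67, 0, 0, 0, 0.1],
  [0, 0, 0.73, 0, 0, 0, 0.1],
  [0, 0, 0.75, 0, 0, 0, 0.1],
  [0, 0, 0.755, 0, 0, 0, 0.1],
  [0, 0, 0.755, 0, 0, 0, 0.1],
])

```text
time: 78.7
ee_pos: [0.4758, 0.1242, 0.0346]
tcp_rot: [180.0, 0.1, 176.0]
contact_force: [0.2, -0.4, -1.9]
opening: 0.0367
grip_force: 14.8
```

apply_moves([
  [0, 0, 0.005, 0, 0, 0, 0.1],
  [0, 0, 0.008, 0, 0, 0, 0.1],
  [0, 0, 0.008, 0, 0, 0, 0.1],
])

```text
time: 79.0
ee_pos: [0.4754, 0.1243, 0.0325]
tcp_rot: [180.0, 0.0, 176.0]
contact_force: [0.6, -0.1, -1.6]
opening: 0.0369
grip_force: 14.8
```

apply_moves([
  [0, 0, 0.005, 0, 0, 0, 0.1],
  [0, 0, 0.009, 0, 0, 0, 0.1],
  [0, 0, 0.009, 0, 0, 0, 0.1],
])

```text
time: 79.3
ee_pos: [0.4756, 0.1243, 0.031]
tcp_rot: [180.0, 0.0, 176.0]
contact_force: [-2.5, -0.0, 8.4]
opening: 0.0367
grip_force: 15.4
```

Touchdown. I'll release, rise, move clear and check everything.

apply_moves([
  [0, 0, -0.006, 0, 0, 0, 0.5],
  [0, 0, -0.006, 0, 0, 0, 0.6],
  [0, 0, -0.006, 0, 0, 0, 0.62],
  [0, 0, -0.006, 0, 0, 0, 0.62],
  [0, 0, -0.006, 0, 0, 0, 0.62],
])

```text
time: 79.8
ee_pos: [0.4753, 0.1242, 0.0316]
tcp_rot: [-180.0, -0.0, 176.0]
contact_force: [0.0, 0.5, -1.1]
opening: 0.0576
grip_force: 0.0
```

apply_moves([
  [0, 0, -0.1, 0, 0, 0, 0.62],
  [0, 0, -0.25, 0, 0, 0, 0.62],
  [0, 0, -0.45, 0, 0, 0, 0.62],
  [0, 0, -0.65, 0, 0, 0, 0.62],
  [0, 0, -0.8, 0, 0, 0, 0.62],
  [0, 0, -0.8, 0, 0, 0, 0.62],
])

```text
time: 80.4
ee_pos: [0.4771, 0.1246, 0.1954]
tcp_rot: [179.9, 0.4, 176.0]
contact_force: [-0.0, -0.7, -0.5]
opening: 0.0578
grip_force: 0.0
```

apply_moves([
  [0.15, -0.15, 0, 0, 0, 0, 0.62],
  [0.3, -0.3, 0, 0, 0, 0, 0.62],
  [0.45, -0.45, 0, 0, 0, 0, 0.62],
  [0.6, -0.5, 0, 0, 0, 0, 0.62],
  [0.6, -0.5, 0, 0, 0, 0, 0.62],
  [0.6, -0.5, 0, 0, 0, 0, 0.62],
])

```text
time: 81.0
ee_pos: [0.3487, 0.0328, 0.1915]
tcp_rot: [180.0, 0.0, 176.0]
contact_force: [0.1, 0.4, 0.6]
opening: 0.0575
grip_force: 0.0
```

```bash
python3 - <<'E'
from h import *
cs=[snap('side','e_side'),snap('top','e_top')]
for cam in('side','top'):
    for q in('tea_glass','spice_jar','salt_shaker','strainer','saucer','drawer_unit_drawer0_handle','drawer_unit'): print(cam,q,[(np.round(x['at'],4),round(x['score'],2)) for x in robot.place_of(q,cam)])
r=(slice(130,370),slice(240,400))
a=cv2.imread('pics/side0.png')[r]; b=cv2.imread('pics/e_side.png')[r]
cv2.imwrite('pics/e1.png',cv2.resize(np.hstack([a,b]),None,fx=2.5,fy=2.5,interpolation=cv2.INTER_CUBIC))
# shift of the things between start and end images
f0=[cv2.imread(f'pics/{n}0.png') for n in('side','top')]; f1=[c['frame'][:,:,::-1] for c in cs]
for q,p in(('tea_glass',[.487,.2985,0]),('spice_jar',[.481,.208,0]),('salt_shaker',[.4747,.1245,0])):
    for i,c in enumerate(cs):
        P=proj(c,M[q]+p); lo=P.min(0).astype(int)-1; hi=P.max(0).astype(int)+2
        t=f0[i][lo[1]:hi[1],lo[0]:hi[0]]; s=f1[i][lo[1]-8:hi[1]+8,lo[0]-8:hi[0]+8]
        m=cv2.matchTemplate(s,t,cv2.TM_CCOEFF_NORMED); _,v,_,l=cv2.minMaxLoc(m); print(q,i,np.array(l)-8,round(v,2))
E
```

```text
side tea_glass [(array([0.4893, 0.2968, 0.0022]), 0.98)]
side spice_jar [(array([ 0.4829,  0.2082, -0.0005]), 0.61)]
side salt_shaker [(array([ 0.4716,  0.1258, -0.002 ]), 0.76)]
side strainer [(array([ 0.5202, -0.1208,  0.0034]), 0.6)]
side saucer [(array([ 0.514 , -0.145 ,  0.0009]), 0.85)]
side drawer_unit_drawer0_handle [(array([0.5989, 0.1984, 0.0496]), 0.72), (array([ 0.5198, -0.12  ,  0.0019]), 0.62)]
side drawer_unit [(array([ 0.762 ,  0.1845, -0.001 ]), 0.62)]
top tea_glass [(array([ 4.845e-01,  3.007e-01, -4.000e-04]), 0.8)]
top spice_jar [(array([ 0.5223, -0.126 ,  0.0024]), 0.27)]
top salt_shaker [(array([ 0.4754,  0.1252, -0.    ]), 0.59)]
top strainer [(array([ 0.5223, -0.1251,  0.0013]), 0.64)]
top saucer [(array([ 0.5183, -0.147 ,  0.0021]), 0.68)]
top drawer_unit_drawer0_handle [(array([0.6049, 0.1959, 0.0499]), 0.55)]
top drawer_unit [(array([0.7596, 0.1836, 0.0011]), 0.56)]
tea_glass 0 [ 0 -1] 0.96
tea_glass 1 [1 0] 0.98
spice_jar 0 [0 0] 0.96
spice_jar 1 [0 0] 0.97
salt_shaker 0 [-1  1] 0.71
salt_shaker 1 [-1  0] 0.59
```

View pics/e1.png

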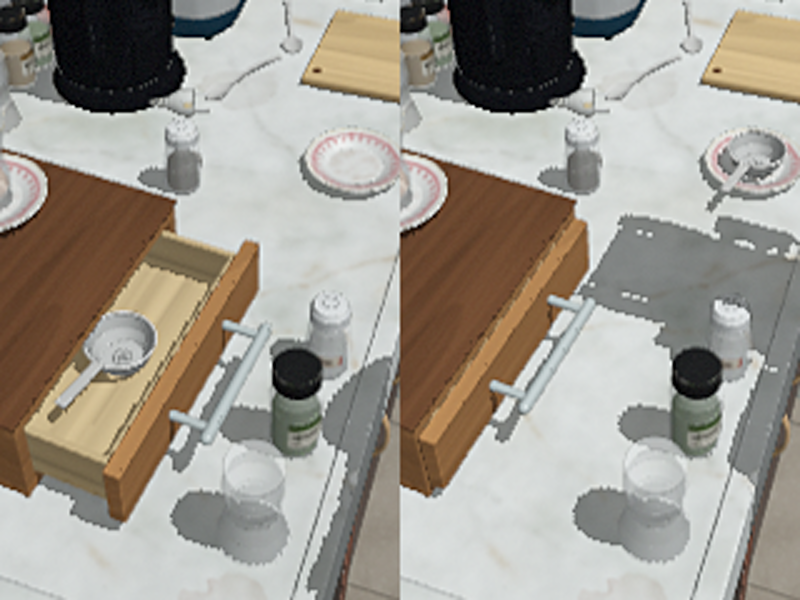

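Start is on the left, the end on the right. The glass, jar and shaker are back within about 1 px (roughly 3 mm), the drawer is shut and the strainer sits on the saucer at crop (752,155). I'll hand in.

```bash
python3 -c "
from workcell import robot
print(robot.hand_in())"
```

```text
the job is handed in; nothing more can be done
None
```

I handed the job in at about 81 s, and no verdict came back. By the final camera check, the strainer sits on the saucer with its bowl in the middle, the drawer is pushed to its stop, and the glass, shaker and jar stand upright within about 3 mm of where they started.

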